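Move a freshly lacquered sign disc to the drying rack with a spatula

ROBOT

A 6-joint arm with a two-finger parallel gripper is mounted at the origin on the work surface. World frame = base frame: x ahead of the robot, y to its left, z up, the work surface at z = 0. Lengths are in m, angles in rad, forces in N, time in s.
With the tool pointing down it reaches from about 0.3 to 0.825 m from the base axis. Payload 5.4 kg.
Tool frame: the origin (TCP) lies at the very end of the fingers, on their centre line; the grasp point (between the pads) lies 19 mm behind it (manip.pinch_z is the z of the grasp point in the tool frame, in m); z points along the fingers, y is the line along which they close (so a half turn about z gives the same grasp; the last joint's range is limited). The gripper opens to 92 mm and grips with 3 to 60 N. Pads are 20 mm wide; open, the fingers measure 128 mm over their backs; the gripper's body (75 mm by 189 mm) begins 69 mm behind the grasp point.
Start: joints at [1.083, 0.158, 1.597, -0, 1.386, -0.21], TCP at [0.158, 0.553, 0.183] pointing down, gripper open.
Joint ranges: [-2.91, 2.91], [-0.94, 2.29], [0.18, 2.7], [-1.29, 4.43], [0.17, 2.64], [-3, 3]. Speed limits (rad/s): [2.57, 2.57, 3.14, 3.14, 3.14, 3.14].

INTERFACE

Orientations are given as a 3x3 rotation matrix whose columns are the frame's x, y, z axes.
In Python, from cell import status, camera, get_calibration, manip gives the robot as it stands.
- The arm moves only by the tool carry_out, never from a script. Its argument "motion" is one flat list of numbers, 5 for each row, row after row: the shift along the tool's x, y, z in m, then the turn about the tool's z in degrees, then the opening, from -1 (shut) to 1 (fully open). In form: [x, y, z, spin, claw, x, y, z, spin, claw, ...]. A call has 1 to 20 rows; each row shifts and turns the commanded pose from where the row before left it, along the tool's axes as they then stand; what a row does not reach is not made up. A row lasts 1/10 s, in which the tool goes at most 50 mm and 8.59 degrees, less where a joint would pass 70% of its speed; a pose out of reach is approached as far as the arm can. A call is refused whole if a number of a shift passes 0.05 or a number of a turn 8.59, either way. A call with a gripper value outside its range is refused whole. The fingers move at their own pace and stop on an object; "newtons" is the grip in N (left out, the last holds). Time passes only in rows, so rows that do not move let the fingers close. It gives the time, the measured TCP pose, the force, the opening and the grip force at its end, in the units of the state.
- status.get_obs(): the state, without advancing time (a new reading comes with each control period).
- camera(name): name is "scene" or "top" or "wrist"; returns the picture (480x640x3 uint8, blue, green, red); there is no depth.
- get_calibration(name): a dict with "mtx" (3x3 intrinsics, pixels), "D" ([k1, k2, p1, p2, k3] as OpenCV has them; the pictures are not rectified), "rvec" (rotation vector, rad) and "tvec" (3), from world to camera coordinates, as OpenCV has them; the wrist camera has in their place "T_tool_cam" (4x4, takes a point from camera to tool coordinates, whose origin is the TCP and whose axes are the flange's). Camera axes: x right, y down, z forward; pixel columns grow to the right and rows downward; lengths in m; the calibration is good to about 2 mm. A picture is of the moment at which its call begins: read the wrist's pose just before it. get_calibration takes no time and is no camera call.
- manip.sign_off(): hands the job in; it is judged then, once.
The state is a dict: "time_s": time; "joint_pos": joint angles; "qd": joint speeds; "effort": joint torques, N m; "tcp_pos": TCP position; "orientation": TCP orientation; "force": force on the tool from outside, world axes, zero at the start; "ft_torque": the same for the moment, N m; "opening": finger opening in m; "finger_force": force on a finger pad.
Only numpy, scipy, OpenCV 4.12 (cv2) and the standard library are available. Lean on these libraries where they do the work, as an engineer would, in place of code of your own. Each camera call takes 0.05 s, during which the arm holds its last target. There are 200 camera calls.

TASK

The face of the round grey sign lying under the little bridge shelf has just been lacquered, so it must not be touched by the gripper: slide the spatula under it, lift it clear, carry it face up to the two-rail rack and set it down gently, centred across both rails. Then lay the spatula flat on its black mat again, blade pointing the same way as it did, and leave the pen cup, the tape roll and the tissue box where they are.

Things in the scene. Friction and masses are not known exactly. Their poses are not given: they have to be found in the camera images.
- spatula: flat lifter, 0.2 kg. Steel blade 90 long (x) x 66 wide (y) x 2 thick; origin at the centre of its underside, x to the straight front edge, z up. From the rear edge's middle (x -45, z 1) a neck and then a wooden handle bar rise back and up, leaning 36 degrees from the blade's normal towards -x. Bar 18 wide (y), 22 deep, from 36 to 106 mm along the lean
- spatula_grip (a point): middle of the handle bar, on its axis, 70 mm along the lean: at (-86, 0, 57.5) mm in the spatula's frame; pinch it across y (18 mm)
- spatula_tip (a point): middle of the blade's front edge, underside: at (45, 0, 0) mm in the spatula's frame
- sign: round rigid grey plastic disc, diameter 110, 6 thick; the underside's rim is bevelled: flat to radius 46, from there rising to 4 mm height at radius 55. Origin at the centre of the underside, z up through the lacquered face. About 0.08 to 0.17 kg. It starts flat on the bay's deck
- bay: fixed. Deck x -105 to 110, 190 wide (y), 12 high; origin on the desk; open to -x. Across the back a lip, front face at x = 95, top at 26 mm: the sign can be pushed against it. A bridge shelf crosses from x = -32 to 40 on side walls (inner faces y = +-95); underside 138 mm above the desk, with the drawer box on it solid up to 190 mm
- bay_deck (a point): point on the deck's top, at (40, 0, 12) mm in the bay's frame: where the sign's centre is when it lies against the lip, midway across
- rack: fixed aluminium drying rack. Base plate 110 (x) x 112 (y) x 6 high, origin at the centre of its underside; on it two rails along x, 90 long, 13 wide, tops at 42 mm, centred at y = +-49.5 so that the gap between them is 86 wide; open at both ends
- rack_top (a point): centre of the rack between the rails, at the height of the rail tops (42 mm): the sign's centre goes here
- mat: fixed black rubber mat, 200 (x) x 120 (y) x 4 thick, origin at the centre of its underside. The spatula starts flat on it, blade pointing to the mat's +x, its origin near x = 25 mm in the mat's frame, and goes back there
- pen_cup: bystander: wooden open cup, radius 36, 95 high, origin under its centre
- tape_roll: bystander: cardboard ring lying flat, outer radius 42, 24 high, origin under its centre
- tissue_box: bystander: cardboard box 90 (x) x 210 (y) x 62 high, origin under its centre

How it is judged:
By the outcome, as a careful person would: the job done as asked, in the order asked, and still so for the second after the job is handed in, with the robot touching nothing.
It also fails if it takes over 69 s, if anything falls off the work surface, if the arm or the gripper's body presses on something with over 40 N, if the wrist force passes 120 N, or if a joint passes its speed limit or range.

## Working session

There is one attempt and no reset: what is moved stays moved. The work goes in short steps, Python scripts to look and compute and a tool call to move; the robot and the scene stay as the last step left them, time stands still between calls to the robot, and variables do not carry over. Pictures are saved under pics/ and viewed, at most 10 in all, crops included, and the job is handed in when it is done.

Besides the shell and the picture viewer there is one more tool, called by a JSON object that holds its "api" and its "payload". carry_out: Moves the arm, as the interface text tells. Its arguments: {"type":"object","properties":{"motion":{"type":"array","items":{"type":"number"}},"newtons":{"type":"number"}},"required":["motion"]}

```bash
mkdir -p pics; ls
python3 - <<'E'
from cell import status,camera,get_calibration,manip
import cv2,numpy as np
np.set_printoptions(precision=4,suppress=True)
o=status.get_obs()
print(o)
for n in ["scene","top"]:
    cv2.imwrite(f"pics/{n}0.png",camera(n)); print(n,get_calibration(n))
print(get_calibration("wrist"),manip.pinch_z)
E
```

```text
pics
{'time_s': 0.0, 'joint_pos': array([ 1.0828,  0.159 ,  1.5982,  0.    ,  1.3862, -0.2101]), 'qd': array([ 0.001 ,  0.0009,  0.0007, -0.0006, -0.0017,  0.0024]), 'effort': array([ -0.0013, -38.5582, -32.2102,   0.0699,   0.0379,  -0.0001]), 'tcp_pos': array([0.1574, 0.5523, 0.1823]), 'orientation': array([[-0.9616,  0.2743, -0.0009],
       [ 0.2743,  0.9616, -0.0016],
       [ 0.0004, -0.0018, -1.    ]]), 'force': array([-0.3703,  0.115 ,  0.3899]), 'ft_torque': array([-0.0047, -0.0041, -0.008 ]), 'finger_force': 0.0, 'opening': 0.09187742693693389}
scene {'mtx': array([[474.5804,   0.    , 314.4457],
       [  0.    , 474.5804, 240.2907],
       [  0.    ,   0.    ,   1.    ]]), 'D': array([0.0318, 0.    , 0.    , 0.    , 0.    ]), 'rvec': array([ 1.3054,  2.1156, -0.9819]), 'tvec': array([ 0.3206, -0.2442,  1.3118])}
top {'mtx': array([[583.1054,   0.    , 326.1922],
       [  0.    , 583.1054, 239.0127],
       [  0.    ,   0.    ,   1.    ]]), 'D': array([0.0355, 0.    , 0.    , 0.    , 0.    ]), 'rvec': array([ 2.1912, -2.1629,  0.0556]), 'tvec': array([-0.0838,  0.5645,  1.4607])}
{'mtx': array([[345.1902,   0.    , 316.8023],
       [  0.    , 345.1902, 232.895 ],
       [  0.    ,   0.    ,   1.    ]]), 'D': array([0.0209, 0.    , 0.    , 0.    , 0.    ]), 'T_tool_cam': array([[-0.0001, -0.9714, -0.2374,  0.0671],
       [ 1.    , -0.0002,  0.0006, -0.    ],
       [-0.0006, -0.2374,  0.9714, -0.2012],
       [ 0.    ,  0.    ,  0.    ,  1.    ]])} -0.0187
```

View pics/top0.png

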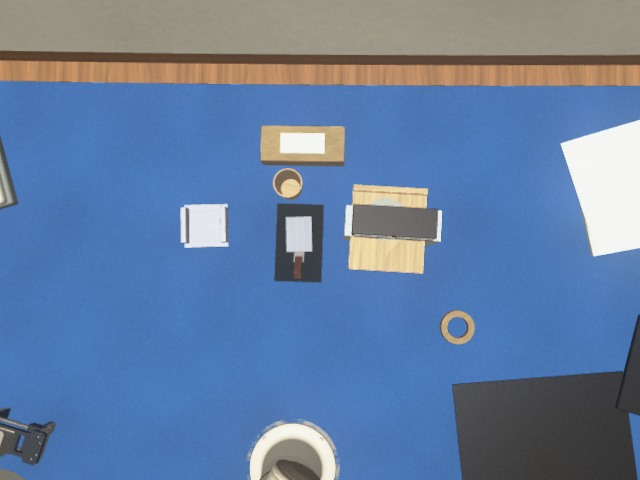

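View pics/scene0.png

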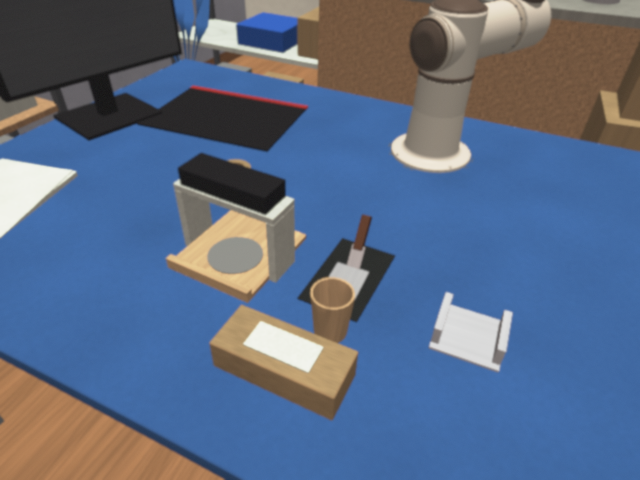

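The top view shows the rack at about (205,226), the mat and spatula at (299,243), the bay at (388,228) and the tape at (458,327). The cup is at (288,184) and the tissue box at (302,145). In the scene view the sign is at about (235,254). Next I'll measure with masks.

```bash
cat > h.py <<'E'
import cv2,numpy as np
from cell import status,camera,get_calibration,manip
np.set_printoptions(precision=4,suppress=True)
def cam(n,o=None):
    c=get_calibration(n)
    if n=="wrist":
        o=o or status.get_obs(); T=np.eye(4); T[:3,:3]=o["orientation"]; T[:3,3]=o["tcp_pos"]
        W=T@c["T_tool_cam"]; return c["mtx"],c["D"],W[:3,:3],W[:3,3]
    R=cv2.Rodrigues(c["rvec"])[0]; return c["mtx"],c["D"],R.T,-R.T@c["tvec"]
def onplane(C,px,z):
    K,D,R,t=C; px=np.atleast_2d(np.asarray(px,float)).reshape(-1,1,2)
    u=cv2.undistortPoints(px,K,D).reshape(-1,2); d=np.c_[u,np.ones(len(u))]@R.T
    return t+d*((z-t[2])/d[:,2])[:,None]
def biggest(m,roi):
    x0,y0,x1,y1=roi; k=np.zeros_like(m); k[y0:y1,x0:x1]=m[y0:y1,x0:x1]
    cs,_=cv2.findContours(k,cv2.RETR_EXTERNAL,cv2.CHAIN_APPROX_NONE)
    return max(cs,key=cv2.contourArea)
def box(C,c,z):
    P=(onplane(C,c.reshape(-1,2),z)[:,:2]*1000).astype(np.float32); return cv2.minAreaRect(P)
E
python3 - <<'E'
from h import *
im=cv2.imread("pics/top0.png"); C=cam("top"); hsv=cv2.cvtColor(im,cv2.COLOR_BGR2HSV)
H,S,V=cv2.split(hsv)
notblue=((~((H>95)&(H<125)&(S>120)))*255).astype(np.uint8)
print("mat",box(C,biggest(notblue,(265,198,335,290)),.004))
light=((S<60)&(V>120)).astype(np.uint8)*255
print("blade",box(C,biggest(light,(280,212,318,258)),.006))
print("rack sil",box(C,biggest(notblue,(170,195,240,255)),.042))
for nm,b,g in [("hsv",(205,226),0),("railL",(183,226),0),("railR",(225,226),0),("deck",(388,260),0)]: print(nm,hsv[b[1],b[0]])
h=((H<15)&(S>80)&(V<120)).astype(np.uint8)*255
c=biggest(h,(285,245,315,285)); print("handle",cv2.minAreaRect(c))
print("rackrow V",V[226,176:234]); print("S",S[226,176:234])
wood=((H>10)&(H<28)&(S>50)&(V>150)).astype(np.uint8)*255
print("deckfront",box(C,biggest(wood,(340,243,435,280)),.012))
s=cv2.imread("pics/scene0.png"); hs=cv2.cvtColor(s,cv2.COLOR_BGR2HSV); print("sign px",hs[254,235])
g=((hs[...,1]<45)&(hs[...,2]>80)&(hs[...,2]<170)).astype(np.uint8)*255
c=biggest(g,(200,230,268,276)); Cs=cam("scene")
print("sign",box(Cs,c,.018),cv2.boundingRect(c))
a=im[180:290,170:450]; cv2.imwrite("pics/crop1.png",np.vstack([cv2.resize(a,(800,314),interpolation=cv2.INTER_CUBIC),cv2.resize(s[160:300,160:560],(800,280),interpolation=cv2.INTER_CUBIC)]))
E
```

```text
mat ((557.7128295898438, -6.230358123779297), (120.17007446289062, 199.44178771972656), 88.96163177490234)
blade ((572.10791015625, -5.099735260009766), (106.06891632080078, 67.87818145751953), 2.917992115020752)
rack sil ((595.0253295898438, 229.897216796875), (110.77344512939453, 120.6427230834961), 1.7342997789382935)
hsv [108  11 239]
railL [110  10 240]
railR [115   9 175]
deck [ 19  83 224]
handle ((297.0, 267.0), (20.0, 6.0), 90.0)
rackrow V [184 184 181 186 201 230 239 240 240 198 126 112 113 213 237 238 238 237
 237 238 238 237 238 238 238 238 238 239 238 239 238 239 239 239 240 240
 240 239 239 240 240 240 239 238 234 238 239 240 230 175 110 117 153 182
 180 183 180 183]
S [147 147 148 144  88  22  12  10  10  14   6   9   9  19  11  11  11  11
  11  11  10  12  11  12  11  10  11  11  10  11  11  11  10  11  10  11
  11  11  10  10   9  10  10   8   7  11  11  10  10   9   9  28 103 144
 149 145 147 146]
deckfront ((520.9947509765625, -230.01039123535156), (73.54302215576172, 190.28695678710938), 0.7177937030792236)
sign px [ 30  10 148]
sign ((623.4290771484375, -227.49281311035156), (101.92214965820312, 104.98112487792969), 27.42806625366211) (208, 238, 54, 35)
```

View pics/crop1.png

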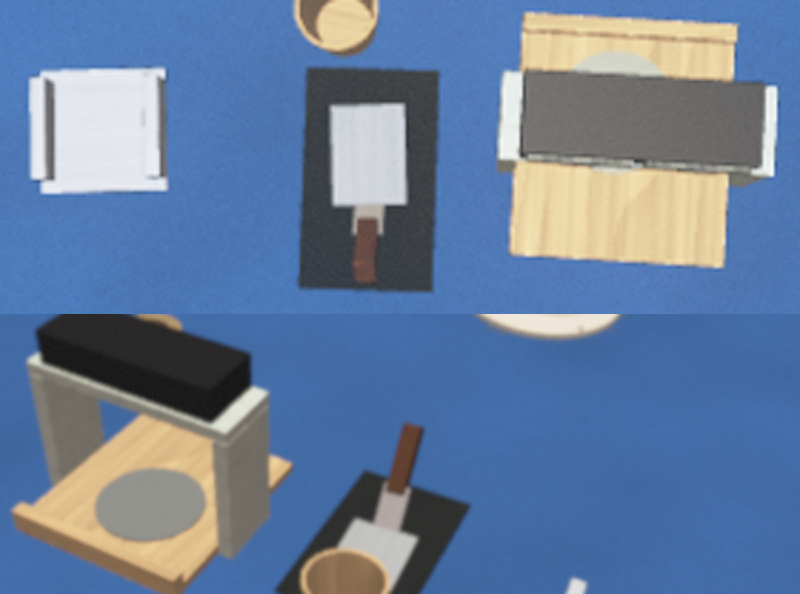

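The crops confirm the layout: the sign is under the bridge with its far rim close to the lip, and the spatula is roughly aligned with the mat. I'll move above the spatula handle for a closer wrist view.

{"api": "carry_out", "payload": {"motion": [0, 0, 0, -8, 1, 0, 0, 0, -8, 1, -0.023, -0.04, -0.0065, 0, 1, -0.023, -0.04, -0.0065, 0, 1, -0.023, -0.04, -0.0065, 0, 1, -0.023, -0.04, -0.0065, 0, 1, -0.023, -0.04, -0.0065, 0, 1, -0.023, -0.04, -0.0065, 0, 1, -0.023, -0.04, -0.0065, 0, 1, -0.023, -0.04, -0.0065, 0, 1, -0.023, -0.04, -0.0065, 0, 1, -0.023, -0.04, -0.0065, 0, 1, -0.023, -0.04, -0.0065, 0, 1, -0.023, -0.04, -0.0065, 0, 1, -0.023, -0.04, -0.0065, 0, 1, -0.023, -0.04, -0.0065, 0, 1, 0, 0, 0, 0, 1, 0, 0, 0, 0, 1]}}

```text
time_s: 1.9
tcp_pos: [0.4802, -0.0069, 0.2737]
orientation: [[-1.0, 0.0, -0.001], [0.0, 1.0, 0.001], [0.001, 0.001, -1.0]]
force: [0.2, -0.2, -0.1]
opening: 0.0919
finger_force: 0.0
```

Run:
```python
from h import *
import pickle
o=status.get_obs(); im=camera("wrist"); cv2.imwrite("pics/w1.png",im); pickle.dump(o,open("w1.pkl","wb"))
print(o["time_s"],o["tcp_pos"],o["orientation"],o["joint_pos"],o["force"])
```

```text
1.9 [ 0.4802 -0.0069  0.2737] [[-1.      0.0003 -0.0015]
 [ 0.0003  1.      0.0008]
 [ 0.0015  0.0008 -1.    ]] [-0.267  -0.1377  1.7186  0.0004  1.5623 -1.8375] [ 0.223  -0.1508 -0.1025]
```

View pics/w1.png

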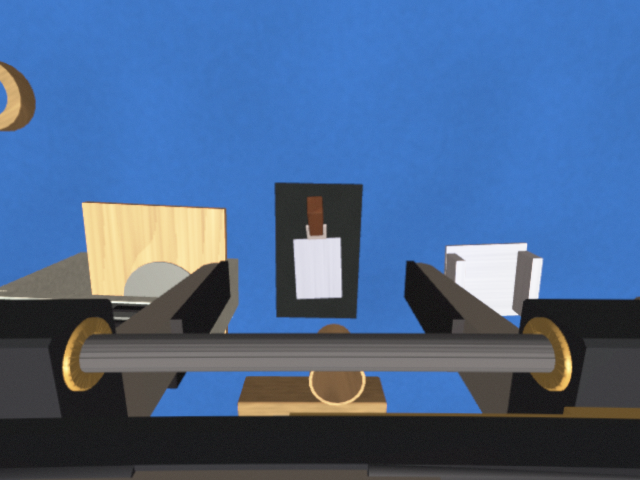

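The wrist view is clear: the mat spans (276–362, 183–318), the blade is at (318,268) and the handle at (315,215). The rack is at (445–540, 243–318). The bay's front edge runs (84,203)–(226,209), and the sign's near arc sits at about (160,265).

Run:
```python
from h import *
import pickle
im=cv2.imread("pics/w1.png"); o=pickle.load(open("w1.pkl","rb")); C=cam("wrist",o)
hsv=cv2.cvtColor(im,cv2.COLOR_BGR2HSV); H,S,V=cv2.split(hsv)
notblue=((~((H>95)&(H<125)&(S>120)))*255).astype(np.uint8)
print("mat",box(C,biggest(notblue,(262,170,375,322)),.004))
light=((S<60)&(V>120)).astype(np.uint8)*255
bl=cv2.morphologyEx(light,cv2.MORPH_OPEN,np.ones((27,27),np.uint8))
print("blade",box(C,biggest(bl,(280,215,350,310)),.006))
h=((H<15)&(S>80)&(V<150)).astype(np.uint8)*255
c=biggest(h,(295,190,335,240)); print("handle px",cv2.minAreaRect(c), cv2.boundingRect(c))
# deck edges at z=.012: left/right/front
wood=((H>10)&(H<28)&(S>50)&(V>120)).astype(np.uint8)*255
def line(P): 
    v=cv2.fitLine(P.astype(np.float32),cv2.DIST_HUBER,0,.01,.01).ravel(); return v
cw=biggest(wood,(60,190,240,300)).reshape(-1,2)
W=onplane(C,cw,.012)[:,:2]*1000
fr=[(x,np.argmax(wood[190:260,x])+190) for x in range(95,220,3)]
v=line(onplane(C,fr,.012)[:,:2]*1000); print("front edge",v,np.degrees(np.arctan2(v[1],v[0])))
lf=[(60+np.argmax(wood[y,60:150]),y) for y in range(210,245,3)]; 
v=line(onplane(C,lf,.012)[:,:2]*1000); print("deck -y side",v,np.degrees(np.arctan2(v[1],v[0])))
rt=[(240-np.argmax(wood[y,240:150:-1]),y) for y in range(215,255,3)]
v=line(onplane(C,rt,.012)[:,:2]*1000); print("deck +y side",v,np.degrees(np.arctan2(v[1],v[0])))
# sign arc: first grey pixel going down each column, plane z=.018
g=((S<45)&(V>80)&(V<200)).astype(np.uint8)*255
ar=[(x,240+np.argmax(g[240:300,x]>0)) for x in range(128,188,2)]
P=onplane(C,ar,.018)[:,:2]*1000
from scipy.optimize import least_squares
f=least_squares(lambda q:np.hypot(P[:,0]-q[0],P[:,1]-q[1])-55,[620,-230],loss="soft_l1"); print("sign",f.x,np.abs(f.fun).max())
for r in (255,265,280): print("rack",r,list(zip(range(438,546,1),V[r,438:546])) if r==265 else "")
cv2.imwrite("pics/rackcrop.png",cv2.resize(im[230:330,430:560],(780,600),interpolation=cv2.INTER_CUBIC))
```

```text
mat ((557.9153442382812, -5.780292510986328), (118.26055145263672, 198.0323028564453), 88.9174575805664)
blade ((579.60400390625, -5.204986572265625), (89.95552062988281, 67.21431732177734), 0.8999133706092834)
handle px ((315.0, 215.5), (39.0, 16.0), 90.0) (307, 196, 17, 40)
front edge [   0.046     0.9989  488.3022 -214.1675] 87.36477
deck -y side [   0.9991   -0.0433  514.0247 -321.8187] -2.483953
deck +y side [   0.998    -0.0629  528.3432 -132.9119] -3.6081624
sign [ 621.0316 -224.7423] 0.8276251089978572
rack 255 
rack 265 [(438, np.uint8(193)), (439, np.uint8(194)), (440, np.uint8(195)), (441, np.uint8(198)), (442, np.uint8(198)), (443, np.uint8(189)), (444, np.uint8(154)), (445, np.uint8(122)), (446, np.uint8(142)), (447, np.uint8(113)), (448, np.uint8(108)), (449, np.uint8(109)), (450, np.uint8(108)), (451, np.uint8(105)), (452, np.uint8(107)), (453, np.uint8(108)), (454, np.uint8(113)), (455, np.uint8(157)), (456, np.uint8(229)), (457, np.uint8(249)), (458, np.uint8(251)), (459, np.uint8(251)), (460, np.uint8(250)), (461, np.uint8(250)), (462, np.uint8(248)), (463, np.uint8
[... 1120 characters left out ...]
t8(243)), (515, np.uint8(233)), (516, np.uint8(183)), (517, np.uint8(117)), (518, np.uint8(107)), (519, np.uint8(106)), (520, np.uint8(110)), (521, np.uint8(109)), (522, np.uint8(109)), (523, np.uint8(109)), (524, np.uint8(106)), (525, np.uint8(105)), (526, np.uint8(107)), (527, np.uint8(107)), (528, np.uint8(108)), (529, np.uint8(109)), (530, np.uint8(107)), (531, np.uint8(120)), (532, np.uint8(224)), (533, np.uint8(245)), (534, np.uint8(247)), (535, np.uint8(248)), (536, np.uint8(248)), (537, np.uint8(248)), (538, np.uint8(246)), (539, np.uint8(245)), (540, np.uint8(244)), (541, np.uint8(236)), (542, np.uint8(212)), (543, np.uint8(193)), (544, np.uint8(191)), (545, np.uint8(191))]
rack 280
```

View pics/rackcrop.png

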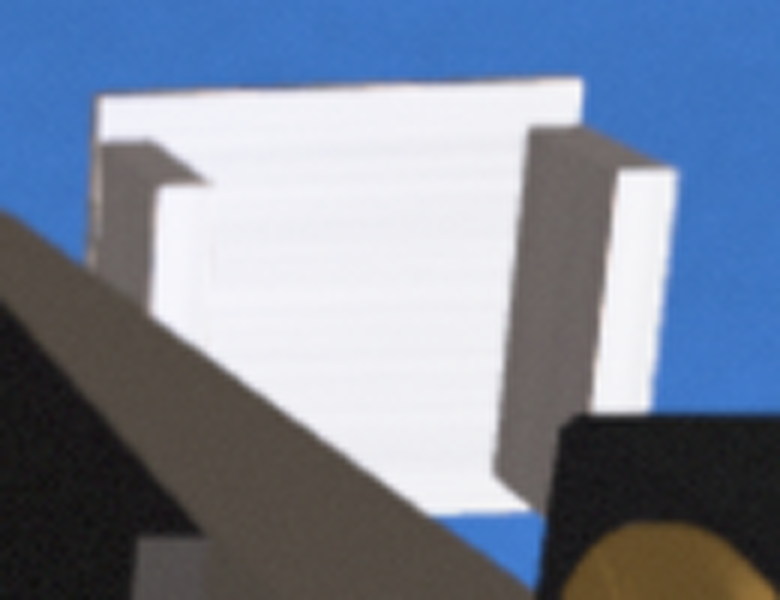

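The spatula origin is at (579.6, −5.2) mm with yaw +0.9°. The mat is at (558, −6) with yaw −1.1°, and the bay yaw is about −2.7°. The sign is about 12 mm short of the lip. I'll descend to the upper handle (88 mm along the lean) and grip.

{"api": "carry_out", "payload": {"motion": [-0.003, 0, 0.03, -0.9, 1, 0, 0, 0.045, 0, 1, 0, 0, 0.045, 0, 1, 0, 0, 0.045, 0, 1, 0, 0, 0.035, 0, 1, 0, 0, 0.0165, 0, 1, 0, 0, 0, 0, 1, 0, 0, 0, 0, -1, 0, 0, 0, 0, -1, 0, 0, 0, 0, -1, 0, 0, 0, 0, -1, 0, 0, 0, 0, -1, 0, 0, 0, 0, -1, 0, 0, 0, 0, -1, 0, 0, 0, 0, -1], "newtons": 60}}

```text
time_s: 3.45
tcp_pos: [0.4835, -0.0066, 0.0578]
orientation: [[-1.0, -0.017, -0.0], [-0.017, 1.0, 0.0], [0.0, 0.0, -1.0]]
force: [-0.4, -0.7, -0.4]
opening: 0.03
finger_force: 0.0
```

Run:
```python
from h import *
o=status.get_obs(); print({k:o[k] for k in("time_s","tcp_pos","force","ft_torque","opening","finger_force","joint_pos")})
C=cam("wrist",__import__("pickle").load(open("w1.pkl","rb")))
p=lambda a,z:onplane(C,[[430+x/6,230+y/6] for x,y in a],z)[:,:2]*1000
print("base front corners",p([(98,95),(582,78)],.006))
print("left rail outer top",p([(157,185),(150,305)],.042))
print("right rail inner",p([(617,168),(592,410)],.042)); print("right outer",p([(677,172),(652,412)],.042))
```

```text
{'time_s': 3.45, 'tcp_pos': array([ 0.4835, -0.0066,  0.0578]), 'force': array([-0.3673, -0.7352, -0.405 ]), 'ft_torque': array([0.02  , 0.0024, 0.049 ]), 'opening': 0.030049729497846598, 'finger_force': 0.0, 'joint_pos': array([-0.2643,  0.0615,  1.9662, -0.    ,  1.114 , -1.8521])}
base front corners [[546.3723 176.0723]
 [542.2546 287.737 ]]
left rail outer top [[556.6284 176.6533]
 [584.5775 177.7062]]
right rail inner [[552.6538 275.4907]
 [609.3637 278.0978]]
right outer [[553.5494 288.4611]
 [609.7895 291.3777]]
```

{"api": "carry_out", "payload": {"motion": [0, 0, 0, 0, -1, 0, 0, 0, 0, -1, 0, 0, 0, 0, -1, 0, 0, 0, 0, -1, 0, 0, 0, 0, -1], "newtons": 60}}

```text
time_s: 3.95
tcp_pos: [0.4834, -0.0066, 0.0578]
orientation: [[-1.0, -0.017, -0.0], [-0.017, 1.0, 0.0], [0.0, 0.0, -1.0]]
force: [-0.2, -0.2, 0.0]
opening: 0.0161
finger_force: 60.0
```

{"api": "carry_out", "payload": {"motion": [0, 0, -0.01, 0, -1, 0, 0, -0.025, 3.7, -1, 0, 0, -0.025, 0, -1, 0.0101, -0.0265, 0, 0, -1, 0.0101, -0.0265, 0, 0, -1, 0.0101, -0.0265, 0, 0, -1, 0.0101, -0.0265, 0, 0, -1, 0.0101, -0.0265, 0, 0, -1, 0.0101, -0.0265, 0, 0, -1, 0.0101, -0.0265, 0, 0, -1, 0.0101, -0.0265, 0, 0, -1, 0, 0, 0, 0, -1, 0, 0, 0.01, 0, -1, 0, 0, 0.015, 0, -1, 0, 0, 0.012, 0, -1, 0, 0, 0, 0, -1, 0, 0, 0, 0, -1]}}

```text
time_s: 5.65
tcp_pos: [0.3928, -0.2138, 0.0805]
orientation: [[-0.999, 0.046, -0.001], [0.046, 0.999, 0.001], [0.001, 0.001, -1.0]]
force: [0.1, 0.1, -1.5]
opening: 0.0156
finger_force: 57.2
```

Run:
```python
from h import *
import pickle
o=status.get_obs(); im=camera("wrist"); cv2.imwrite("pics/w2.png",im); pickle.dump(o,open("w2.pkl","wb"))
print(o["time_s"],o["tcp_pos"],o["orientation"][:,0],o["force"],o["ft_torque"],o["opening"])
t=camera("top"); cv2.imwrite("pics/top2.png",t)
a=im[0:480,120:560]; s=camera("scene")[140:320,130:370]
cv2.imwrite("pics/c2.png",np.hstack([cv2.resize(a,(400,436)),cv2.resize(s,(400,300)).copy() if 0 else cv2.copyMakeBorder(cv2.resize(s,(400,300)),0,136,0,0,cv2.BORDER_CONSTANT)]))
```

```text
5.65 [ 0.3928 -0.2138  0.0805] [-0.9989  0.0465  0.0006] [ 0.0987  0.0786 -1.4947] [-0.0324  0.0719  0.0526] 0.01564880882352494
```

View pics/c2.png

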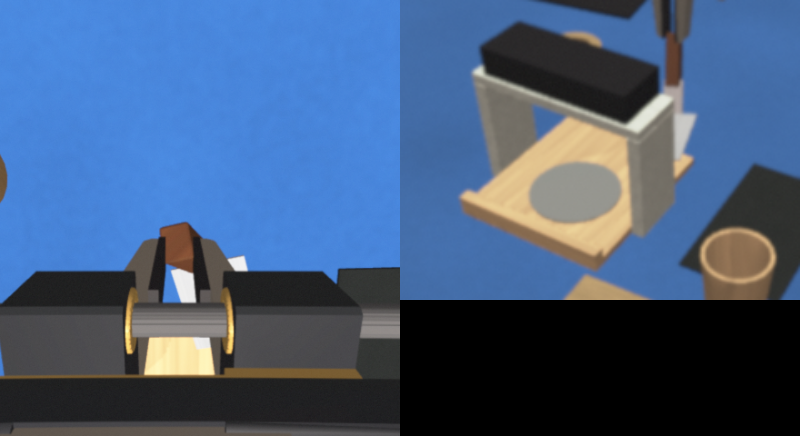

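The scene crop shows the blade's front over the deck. In the wrist crop, though, the spatula looks skewed in the fingers, so I'll check that closer.

Run:
```python
from h import *
im=cv2.imread("pics/w2.png"); t=cv2.imread("pics/top2.png")
a=cv2.resize(im[230:400,230:430],(400,340),interpolation=cv2.INTER_CUBIC)
b=cv2.resize(t[220:330,330:450],(400,367),interpolation=cv2.INTER_CUBIC)[:340]
cv2.imwrite("pics/c3.png",np.hstack([a,b]))
```

```text
(no output)
```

View pics/c3.png

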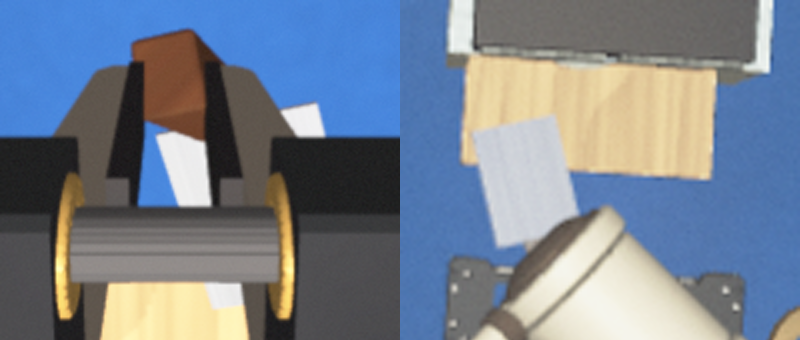

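Run:
```python
from h import *
C=cam("top"); t=cv2.imread("pics/top2.png")
px=[[330+(x-400)/3.333,220+y/3.336] for x,y in [(473,131),(555,115),(580,213),(497,247)]]
P=onplane(C,px,.029)[:,:2]*1000; print(P); 
for i in range(4): d=P[(i+1)%4]-P[i]; print(np.hypot(*d), np.degrees(np.arctan2(d[1],d[0])))
s=camera("scene")[150:250,230:330+30]; cv2.imwrite("pics/c4.png",cv2.resize(s,(780,600),interpolation=cv2.INTER_CUBIC))
```

```text
[[ 514.6529 -141.9054]
 [ 527.5044 -203.4929]
 [ 454.2507 -222.7487]
 [ 427.9778 -160.7901]]
62.914038459560764 -78.21317957269609
75.74229782623951 -165.2721621887641
67.29879437558733 112.97881769069919
88.7084936145256 12.291454434837693
```

View pics/c4.png

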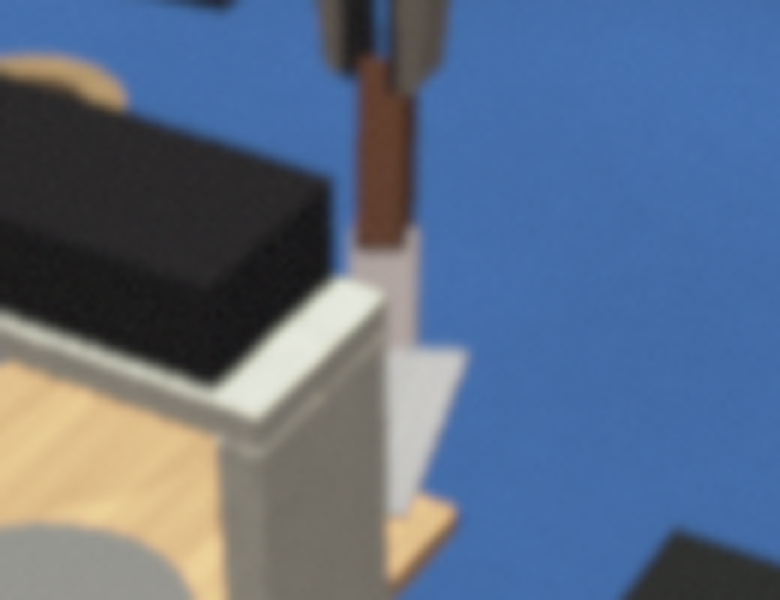

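The blade has twisted about the handle's leaning axis: roughly 12° yaw plus some roll, and the front-left corner is at (514.7, −142). I'll carry it gently back to the mat, set it down and regrip at the nominal grip point.

{"api": "carry_out", "payload": {"motion": [0, 0, -0.015, 0, -1, 0, 0, -0.025, 0, -1, 0, 0.008, 0, 0, -1, 0.001, 0.016, 0, 0, -1, 0.001, 0.022, 0, 0, -1, 0.001, 0.028, 0, 0, -1, 0.001, 0.028, 0, 0, -1, 0.001, 0.022, 0, 0, -1, 0.001, 0.016, 0, 0, -1, 0.001, 0.01, 0, 0, -1, 0, 0, 0, 3.2, -1, 0, 0, 0, 3.3, -1, 0, 0, 0, 3.3, -1, 0, 0, 0, 3.2, -1, -0.008, 0.007, 0, 0, -1, -0.016, 0.014, 0, 0, -1, -0.018, 0.0155, 0, 0, -1, -0.018, 0.0155, 0, 0, -1, -0.014, 0.0125, 0, 0, -1, -0.008, 0.006, 0, 0, -1]}}

```text
time_s: 7.85
tcp_pos: [0.4919, -0.0173, 0.12]
orientation: [[-0.963, 0.269, -0.001], [0.269, 0.963, 0.001], [0.001, 0.0, -1.0]]
force: [0.1, 0.7, -2.4]
opening: 0.0155
finger_force: 57.2
```

{"api": "carry_out", "payload": {"motion": [0, 0, 0, 0, -1, 0, 0, 0.015, 0, -1, 0, 0, 0.015, 0, -1, 0, 0, 0.01, 0, -1, 0, 0, 0.006, 0, -1, 0, 0, 0, 0, -1]}}

```text
time_s: 8.45
tcp_pos: [0.4901, -0.0187, 0.074]
orientation: [[-0.963, 0.271, -0.002], [0.271, 0.963, 0.0], [0.002, -0.0, -1.0]]
force: [0.3, 0.3, -1.4]
opening: 0.0157
finger_force: 57.2
```

```bash
cat >> h.py <<'E'
def blade_top(z,roi=(270,190,330,290),k=17):
    t=camera("top"); hsv=cv2.cvtColor(t,cv2.COLOR_BGR2HSV); S,V=hsv[...,1],hsv[...,2]
    m=((S<60)&(V>120)).astype(np.uint8)*255
    m=cv2.morphologyEx(m,cv2.MORPH_OPEN,np.ones((k,k),np.uint8)); c=biggest(m,roi)
    return box(cam("top"),c,z),t
E
python3 - <<'E'
from h import *
o=status.get_obs(); print(o["time_s"],o["tcp_pos"],o["force"],o["ft_torque"],o["opening"])
b,t=blade_top(.02); print(b); cv2.imwrite("pics/top3.png",t)
E
```

```text
8.45 [ 0.4901 -0.0187  0.074 ] [ 0.283   0.32   -1.4149] [-0.0289  0.1049 -0.0226] 0.01571651002000757
((530.6937866210938, 0.9397048950195312), (185.14962768554688, 129.4369659423828), 0.8166965842247009)
```

{"api": "carry_out", "payload": {"motion": [0, 0, 0.005, 0, -1, 0, 0, 0.003, 0, -1, 0, 0, 0.002, 0, -1, 0, 0, 0.002, 0, -1, 0, 0, 0, 0, -1]}}

```text
time_s: 9.0
tcp_pos: [0.4909, -0.0187, 0.0626]
orientation: [[-0.963, 0.271, -0.0], [0.271, 0.963, -0.0], [0.0, -0.0, -1.0]]
force: [-1.1, -0.1, -1.4]
opening: 0.0154
finger_force: 57.4
```

{"api": "carry_out", "payload": {"motion": [0, 0, 0.001, 0, -1, 0, 0, 0.001, 0, -1, 0, 0, 0.001, 0, -1, 0, 0, 0, 0, -1]}}

```text
time_s: 9.4
tcp_pos: [0.4903, -0.0183, 0.0604]
orientation: [[-0.963, 0.271, -0.002], [0.271, 0.963, 0.001], [0.002, 0.0, -1.0]]
force: [-4.9, 2.2, 8.7]
opening: 0.0156
finger_force: 58.7
```

Run:
```python
from h import *
o=status.get_obs(); print(o["time_s"],o["tcp_pos"],o["force"],o["ft_torque"],o["opening"])
s=camera("scene"); t=camera("top")
a=cv2.resize(s[200:320,290:430],(400,343),interpolation=cv2.INTER_CUBIC); b=cv2.resize(t[190:290,245:355],(400,364),interpolation=cv2.INTER_CUBIC)[:343]
cv2.imwrite("pics/c5.png",np.hstack([a,b]))
```

```text
9.4 [ 0.4903 -0.0183  0.0604] [-4.8784  2.1992  8.7274] [0.377  1.0021 0.0248] 0.015635436682064855
```

View pics/c5.png

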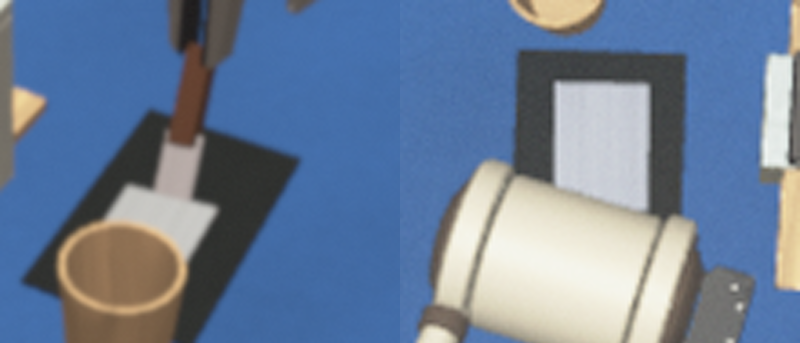

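The spatula is down on the mat, straight again, with the blade at (600,145) in the crop. I'll release, rise and re-measure.

{"api": "carry_out", "payload": {"motion": [0, 0, -0.002, 0, 1, 0, 0, 0, 0, 1, 0, 0, 0, 0, 1, 0, 0, 0, 0, 1, 0, 0, 0, 0, 1, 0, 0, -0.03, 0, 1, 0, 0, -0.045, 0, 1, 0, 0, -0.045, -5.5, 1, 0, 0, -0.045, -5.5, 1, 0, 0, -0.045, -5, 1, 0.01, 0.012, 0, 0, 1, 0, 0, 0, 0, 1, 0, 0, 0, 0, 1]}}

```text
time_s: 10.8
tcp_pos: [0.4801, -0.0065, 0.2702]
orientation: [[-1.0, -0.005, -0.002], [-0.005, 1.0, 0.0], [0.002, 0.0, -1.0]]
force: [-0.1, 0.5, 0.3]
opening: 0.0916
finger_force: 0.0
```

```bash
cat >> h.py <<'E'
def blade_wrist(z=.006):
    o=status.get_obs(); im=camera("wrist"); C=cam("wrist",o); H,S,V=cv2.split(cv2.cvtColor(im,cv2.COLOR_BGR2HSV))
    light=((S<60)&(V>120)).astype(np.uint8)*255
    bl=cv2.morphologyEx(light,cv2.MORPH_OPEN,np.ones((27,27),np.uint8))
    h=((H<15)&(S>80)&(V<150)).astype(np.uint8)*255; c=biggest(h,(280,180,350,250))
    return o,im,box(C,biggest(bl,(270,205,360,312)),z),(C,c)
E
python3 - <<'E'
from h import *
o,im,b,(C,c)=blade_wrist(); cv2.imwrite("pics/w3.png",im)
print(o["time_s"],o["tcp_pos"],o["orientation"][:,0],o["force"],b)
print(cv2.boundingRect(c), "handle centre row scan y@z=.08:",[ (r,onplane(C,[[c[c[:,0,1]==r][:,0,0].mean(),r]],.08)[0][:2]) for r in range(cv2.boundingRect(c)[1]+4,cv2.boundingRect(c)[1]+30,8)])
E
```

```text
10.8 [ 0.4801 -0.0065  0.2702] [-1.     -0.005   0.0022] [-0.0718  0.46    0.2906] ((587.6801147460938, -8.106426239013672), (91.18092346191406, 65.93328094482422), 1.0860105752944946)
(299, 204, 19, 39) handle centre row scan y@z=.08: [(208, array([ 0.4791, -0.0167])), (216, array([ 0.4884, -0.0161])), (224, array([ 0.4978, -0.0156])), (232, array([ 0.5074, -0.0138]))]
```

Run:
```python
from h import *
import pickle
o1=pickle.load(open("w1.pkl","rb")); o3=status.get_obs()
for f,o in(("w1",o1),("w3",o3)):
    im=cv2.imread(f"pics/{f}.png"); C=cam("wrist",o); H,S,V=cv2.split(cv2.cvtColor(im,cv2.COLOR_BGR2HSV))
    h=((H<15)&(S>80)&(V<150)); 
    for r in range(200,240,6):
        x=np.where(h[r,280:350])[0]+280
        if len(x): print(f,r,x.min(),x.max(),onplane(C,[[x.min()-.5,r],[x.max()+.5,r]],.08)[:,:2].ravel())
    light=((S<60)&(V>120))
    for r in (232,236,250,280,295):
        x=np.where(light[r,270:360])[0]+270
        if len(x): print(f,"light",r,x.min(),x.max(),onplane(C,[[x.min()-.5,r],[x.max()+.5,r]],.01)[:,:2].ravel())
```

```text
w1 200 307 322 [ 0.4705 -0.0182  0.4706  0.0002]
w1 206 307 322 [ 0.4775 -0.0182  0.4775  0.0002]
w1 212 307 322 [ 0.4845 -0.0183  0.4846  0.0003]
w1 218 308 323 [ 0.4916 -0.0172  0.4917  0.0015]
w1 224 308 322 [ 0.4988 -0.0172  0.4988  0.0003]
w1 230 310 322 [ 0.506  -0.0149  0.506   0.0003]
w1 light 232 307 326 [ 0.5252 -0.0205  0.5253  0.0072]
w1 light 236 307 326 [ 0.5309 -0.0206  0.531   0.0072]
w1 light 250 294 340 [ 0.5512 -0.039   0.5512  0.027 ]
w1 light 280 295 341 [ 0.596  -0.0383  0.596   0.0291]
w1 light 295 296 341 [ 0.6191 -0.0372  0.6191  0.0295]
w3 206 299 315 [ 0.4765 -0.0271  0.4764 -0.0076]
w3 212 300 315 [ 0.4834 -0.026   0.4834 -0.0076]
w3 218 300 316 [ 0.4905 -0.0261  0.4904 -0.0064]
w3 224 301 316 [ 0.4975 -0.0249  0.4975 -0.0064]
w3 230 302 317 [ 0.5047 -0.0238  0.5046 -0.0052]
w3 236 304 317 [ 0.5119 -0.0215  0.5118 -0.0052]
w3 light 232 301 321 [ 0.5238 -0.0282  0.5237  0.0006]
w3 light 236 301 321 [ 0.5295 -0.0283  0.5293  0.0006]
w3 light 250 290 337 [ 0.5496 -0.0437  0.5493  0.0231]
w3 light 280 293 339 [ 0.5939 -0.0401  0.5937  0.0267]
w3 light 295 294 340 [ 0.6168 -0.0389  0.6166  0.0286]
```

```bash
cat >> h.py <<'E'
def spat(im,C,zb=.006):
    H,S,V=cv2.split(cv2.cvtColor(im,cv2.COLOR_BGR2HSV)); L=((S<60)&(V>120))
    ok=[r for r in range(225,320) if 40<L[r,270:365].sum()<75]; ok=ok[3:-4]
    e=np.array([[np.where(L[r,270:365])[0].min()+269.5,np.where(L[r,270:365])[0].max()+270.5] for r in ok])
    a=onplane(C,np.c_[e[:,0],ok],zb)[:,:2]; b=onplane(C,np.c_[e[:,1],ok],zb)[:,:2]; m=(a+b)/2
    sl=[np.polyfit(q[:,0],q[:,1],1) for q in (a,b,m)]
    cols=range(int(e[:,0].max())+5,int(e[:,1].min())-4,3)
    f=[]
    for c in cols:
        r=ok[len(ok)//2]
        while L[r,c] and r<330: r+=1
        f.append([c,r-.5])
    F=onplane(C,f,zb)[:,:2].mean(0); th=np.arctan(np.mean([s[0] for s in sl])); 
    tip=np.array([F[0],np.polyval(sl[2],F[0])]); org=tip-.045*np.array([np.cos(th),np.sin(th)])
    return dict(yaw=np.degrees(th),sides=[np.degrees(np.arctan(s[0])) for s in sl],width=np.hypot(*(a-b).T).mean(),org=org,tip=tip)
E
python3 - <<'E'
from h import *
import pickle
o1=pickle.load(open("w1.pkl","rb")); print(spat(cv2.imread("pics/w1.png"),cam("wrist",o1)))
o3=status.get_obs(); r=spat(cv2.imread("pics/w3.png"),cam("wrist",o3)); print(r)
th=np.radians(r["yaw"])
for d in(70,80,88): print(d, r["org"]-(.045+d*.001*np.sin(np.radians(36)))*np.array([np.cos(th),np.sin(th)]), "tcp z",.004+.001+d*.001*np.cos(np.radians(36))-.0187)
E
```

```text
{'yaw': np.float64(2.315159614738773), 'sides': [np.float64(2.347076061524244), np.float64(2.283250590130808), np.float64(2.3151507553156105)], 'width': np.float64(0.06739147933087827), 'org': array([ 0.5808, -0.005 ]), 'tip': array([ 0.6257, -0.0032])}
{'yaw': np.float64(4.761742701515293), 'sides': [np.float64(4.750230371766042), np.float64(4.773224005481635), np.float64(4.761773342964662)], 'width': np.float64(0.06754261964561008), 'org': array([ 0.5886, -0.0077]), 'tip': array([ 0.6335, -0.004 ])}
70 [ 0.5028 -0.0149] tcp z 0.042931189606246326
80 [ 0.4969 -0.0154] tcp z 0.051021359549995794
88 [ 0.4922 -0.0158] tcp z 0.05749349550499538
```

{"api": "carry_out", "payload": {"motion": [-0.018, -0.0102, 0.03, -4.5, 1, -0.0003, 0, 0.045, 0, 1, 0, 0, 0.045, 0, 1, 0, 0, 0.045, 0, 1, 0, 0, 0.035, 0, 1, 0, 0, 0.0224, 0, 1, 0, 0, 0, 0, 1, 0, 0, 0, 0, -1, 0, 0, 0, 0, -1, 0, 0, 0, 0, -1, 0, 0, 0, 0, -1, 0, 0, 0, 0, -1, 0, 0, 0, 0, -1, 0, 0, 0, 0, -1, 0, 0, 0, 0, -1, 0, 0, 0, 0, -1, 0, 0, 0, 0, -1, 0, 0, 0, 0, -1, 0, 0, 0, 0, -1], "newtons": 60}}

```text
time_s: 12.75
tcp_pos: [0.4991, -0.0168, 0.0494]
orientation: [[-0.997, -0.083, -0.0], [-0.083, 0.997, 0.0], [0.0, 0.0, -1.0]]
force: [-0.3, 0.6, 0.0]
opening: 0.0167
finger_force: 60.0
```

```bash
cat >> h.py <<'E'
def bt(zb,save=None,cx=None):
    """yaw and tip of blade from top view; blade's front part, rows scanned in window around predicted tip"""
    o=status.get_obs(); t=camera("top"); C=cam("top")
    if save: cv2.imwrite(save,t)
    return o,t,C
E
python3 - <<'E'
from h import *
o,t,C=bt(.006,"pics/t4.png"); print(o["time_s"],o["tcp_pos"],o["orientation"][:,0],o["force"],o["ft_torque"],o["opening"],o["finger_force"])
H,S,V=cv2.split(cv2.cvtColor(t,cv2.COLOR_BGR2HSV)); L=(S<60)&(V>120)
for r in range(206,250,3):
    x=np.where(L[r,275:330])[0]+275; print(r,x.min() if len(x) else 0,x.max() if len(x) else 0,len(x))
E
```

```text
12.75 [ 0.4991 -0.0168  0.0494] [-0.9965 -0.0834  0.0001] [-0.2553  0.6131  0.0378] [0.11   0.053  0.0134] 0.016679621154938498 59.987218379974365
206 0 0 0
209 0 0 0
212 311 311 1
215 286 311 26
218 286 312 27
221 286 312 27
224 287 312 26
227 287 312 26
230 287 312 26
233 287 313 27
236 275 313 38
239 275 313 39
242 275 313 39
245 275 322 45
248 275 325 51
```

{"api": "carry_out", "payload": {"motion": [0, 0, -0.003, 0, -1, 0, 0, -0.006, 0, -1, 0, 0, -0.008, 0, -1, 0, 0, -0.008, 0, -1, 0, 0, -0.008, 0, -1, 0, 0, -0.007, 0, -1, 0, 0, 0, 0, -1]}}

```text
time_s: 13.5
tcp_pos: [0.5003, -0.0171, 0.0909]
orientation: [[-0.997, -0.083, 0.003], [-0.083, 0.997, -0.001], [-0.003, -0.001, -1.0]]
force: [-0.4, 0.2, -2.0]
opening: 0.0173
finger_force: 60.0
```

```bash
cat >> h.py <<'E'
def tblade(rows,c0,c1,zb,thr=120):
    o=status.get_obs(); t=camera("top"); C=cam("top"); g=cv2.cvtColor(t,cv2.COLOR_BGR2HSV); L=(g[...,1]<60)&(g[...,2]>thr)
    A=[];B=[]
    for r in rows:
        x=np.where(L[r,c0:c1])[0]+c0
        if 22<len(x)<40: A.append([x.min()-.5,r]);B.append([x.max()+.5,r])
    a=onplane(C,A,zb)[:,:2];b=onplane(C,B,zb)[:,:2]
    cm=int((A[0][0]+B[0][0])/2); f=np.mean([np.where(L[:,c][rows[0]-40:rows[-1]])[0].min()+rows[0]-40.5 for c in range(cm-6,cm+7)])
    fx=onplane(C,[[cm,f]],zb)[0]
    sl=[np.polyfit(q[:,0],q[:,1],1) for q in(a,b)]
    print("t",o["time_s"],"tcp",o["tcp_pos"]*1000,"F",o["force"],"T",o["ft_torque"],"open",o["opening"])
    print("edge yaws",[np.degrees(np.arctan(s[0])) for s in sl],"width",np.hypot(*(a-b).T).mean()*1000,"front x",fx[0]*1000,"mid y at front",np.mean([np.polyval(s,fx[0]) for s in sl])*1000,len(A))
E
python3 - <<'E'
from h import *
tblade(range(214,234),265,335,.046)
E
```

```text
t 13.5 tcp [500.2855 -17.1406  90.9339] F [-0.4311  0.1839 -1.9617] T [0.0452 0.1431 0.0326] open 0.017319240769684465
edge yaws [np.float64(-49.81876593158069), np.float64(4.572227484653549)] width 81.69664793940771 front x 662.7501818102173 mid y at front -33.980970500251495 19
```

The spatula now holds straight after lifting (right blade edge at 4.6°). I'll carry it gently to the bay: back first, then sideways.

{"api": "carry_out", "payload": {"motion": [0, 0, 0, 3.7, -1, 0, 0, 0, 3.8, -1, 0.008, 0, 0, 0, -1, 0.016, 0, 0, 0, -1, 0.02, 0, 0, 0, -1, 0.02, 0, 0, 0, -1, 0.016, 0, 0, 0, -1, 0.0113, 0, 0, 0, -1, 0, -0.006, 0, 0, -1, 0, -0.012, 0, 0, -1, 0, -0.018, 0, 0, -1, 0, -0.022, 0, 0, -1, 0, -0.024, 0, 0, -1, 0, -0.024, 0, 0, -1, 0, -0.024, 0, 0, -1, 0, -0.022, 0, 0, -1, 0, -0.018, 0, 0, -1, 0, -0.014, 0, 0, -1, 0, -0.01, 0, 0, -1, 0, -0.0084, 0, 0, -1]}}

```text
time_s: 15.55
tcp_pos: [0.3984, -0.2155, 0.0893]
orientation: [[-0.999, 0.048, -0.0], [0.048, 0.999, 0.0], [0.0, 0.0, -1.0]]
force: [1.0, -0.1, -2.0]
opening: 0.0166
finger_force: 60.0
```

{"api": "carry_out", "payload": {"motion": [0, 0, 0.008, 0, -1, 0, 0, 0.01, 0, -1, 0, 0, 0.008, 0, -1, 0, 0, 0, 0, -1]}}

```text
time_s: 15.95
tcp_pos: [0.3972, -0.213, 0.0614]
orientation: [[-0.999, 0.047, -0.003], [0.047, 0.999, 0.003], [0.003, 0.003, -1.0]]
force: [-0.2, 0.7, -2.7]
opening: 0.0172
finger_force: 60.0
```

Run:
```python
from h import *
o=status.get_obs(); print(o["tcp_pos"],o["orientation"][:,0],o["force"],o["opening"])
t=camera("top"); cv2.imwrite("pics/t5.png",t); g=cv2.cvtColor(t,cv2.COLOR_BGR2HSV); C=cam("top")
print(g[262,386],g[262,365])
L=(g[...,1]<60)&(g[...,2]>120); A=[];B=[]
for r in range(250,290,2):
    x=np.where(L[r,345:440])[0]+345; print(r,x.min() if len(x) else 0,x.max() if len(x) else 0,len(x))
```

```text
[ 0.3972 -0.213   0.0614] [-0.9989  0.0466  0.003 ] [-0.1501  0.6755 -2.7187] 0.01722666803645202
[107  11 216] [ 22  76 234]
250 349 424 2
252 349 424 2
254 369 387 19
256 348 395 28
258 348 395 28
260 348 395 28
262 348 395 29
264 348 423 29
266 348 423 29
268 348 423 29
270 365 423 31
272 369 423 40
274 368 394 27
276 368 394 27
278 368 393 26
280 368 393 24
282 368 395 23
284 368 395 20
286 367 395 20
288 368 398 22
```

Run:
```python
from h import *
C=cam("top"); g=cv2.cvtColor(cv2.imread("pics/t5.png"),cv2.COLOR_BGR2HSV); L=((g[...,1]<60)&(g[...,2]>120)).astype(np.uint8)
A=[];B=[]
for r in range(256,281):
    row=L[r]; c=382; a=c
    while row[a]: a-=1
    b=c
    while row[b]: b+=1
    A.append([a+.5,r]);B.append([b-.5,r])
z=.018; a=onplane(C,A,z)[:,:2]*1000; b=onplane(C,B,z)[:,:2]*1000; m=(a+b)/2
for q in(a,b,m): p=np.polyfit(q[:,0],q[:,1],1); print(np.degrees(np.arctan(p[0])))
print("mid",m.mean(0),"width",np.hypot(*(a-b).T).mean(),"axis y at x=621:",np.polyval(p,621))
fr=[]
for c in range(373,391):
    r=265
    while L[r,c]: r-=1
    fr.append([c,r+.5])
F=onplane(C,fr,z)[:,:2]*1000; print("front",F.mean(0))
# sign in scene fresh + top: visible arcs in top, plane .018
s=camera("scene"); hs=cv2.cvtColor(s,cv2.COLOR_BGR2HSV); Cs=cam("scene")
gm=((hs[...,1]<45)&(hs[...,2]>80)&(hs[...,2]<170)).astype(np.uint8)*255
c=biggest(gm,(200,230,268,276)); P=onplane(Cs,c.reshape(-1,2),.018)[:,:2]*1000
print("sign scene", cv2.minEnclosingCircle(P.astype(np.float32)), cv2.fitEllipse(P.astype(np.float32)))
# sign in top: grey between bridge and lip
for y in range(186,210,2): 
    print(y,[tuple(g[y,x]) for x in (376,388,398)])
```

```text
-1.6866604266612588
-8.499890878984726
-5.10074656592452
mid [ 493.9803 -215.7445] width 67.11818333225632 axis y at x=621: -227.0823585429081
front [ 530.1919 -216.8265]
sign scene ((623.2697143554688, -227.33534240722656), 53.11720657348633) ((623.3385009765625, -227.3864288330078), (103.02559661865234, 104.8016586303711), 23.192333221435547)
186 [(np.uint8(18), np.uint8(70), np.uint8(216)), (np.uint8(4), np.uint8(22), np.uint8(187)), (np.uint8(109), np.uint8(76), np.uint8(168))]
188 [(np.uint8(20), np.uint8(79), np.uint8(228)), (np.uint8(20), np.uint8(78), np.uint8(230)), (np.uint8(20), np.uint8(78), np.uint8(232))]
190 [(np.uint8(21), np.uint8(73), np.uint8(235)), (np.uint8(21), np.uint8(75), np.uint8(234)), (np.uint8(21), np.uint8(75), np.uint8(235))]
192 [(np.uint8(17), np.uint8(85), np.uint8(192)), (np.uint8(16), np.uint8(88), np.uint8(182)), (np.uint8(17), np.uint8(86), np.uint8(196))]
194 [(np.uint8(21), np.uint8(77), np.uint8(233)), (np.uint8(21), np.uint8(76), np.uint8(233)), (np.uint8(19), np.uint8(82), np.uint8(223))]
196 [(np.uint8(21), np.uint8(77), np.uint8(232)), (np
[... 225 characters left out ...]
]
200 [(np.uint8(25), np.uint8(27), np.uint8(215)), (np.uint8(35), np.uint8(16), np.uint8(208)), (np.uint8(19), np.uint8(83), np.uint8(220))]
202 [(np.uint8(38), np.uint8(18), np.uint8(211)), (np.uint8(32), np.uint8(16), np.uint8(207)), (np.uint8(20), np.uint8(40), np.uint8(213))]
204 [(np.uint8(35), np.uint8(16), np.uint8(196)), (np.uint8(36), np.uint8(17), np.uint8(209)), (np.uint8(36), np.uint8(17), np.uint8(208))]
206 [(np.uint8(18), np.uint8(12), np.uint8(106)), (np.uint8(24), np.uint8(10), np.uint8(123)), (np.uint8(35), np.uint8(17), np.uint8(168))]
208 [(np.uint8(17), np.uint8(16), np.uint8(112)), (np.uint8(20), np.uint8(14), np.uint8(108)), (np.uint8(15), np.uint8(9), np.uint8(111))]
```

{"api": "carry_out", "payload": {"motion": [0, -0.0015, 0.002, 0, -1, 0, 0, 0.0015, 0, -1, 0, 0, 0.001, 0, -1, 0, 0, 0, 0, -1]}}

```text
time_s: 16.45
tcp_pos: [0.3984, -0.2162, 0.0589]
orientation: [[-0.999, 0.047, 0.0], [0.047, 0.999, -0.0], [-0.0, -0.0, -1.0]]
force: [-0.6, -0.5, -3.0]
opening: 0.017
finger_force: 60.0
```

{"api": "carry_out", "payload": {"motion": [0, 0, 0.0005, 0, -1, 0, 0, 0, 0, -1]}}

```text
time_s: 16.65
tcp_pos: [0.3984, -0.2162, 0.0585]
orientation: [[-0.999, 0.047, 0.0], [0.047, 0.999, -0.0], [-0.0, -0.0, -1.0]]
force: [0.5, 0.5, -0.6]
opening: 0.0171
finger_force: 60.0
```

{"api": "carry_out", "payload": {"motion": [0, 0, 0.0005, 0, -1, 0, 0, 0, 0, -1]}}

```text
time_s: 16.85
tcp_pos: [0.3983, -0.2162, 0.0579]
orientation: [[-0.999, 0.047, 0.0], [0.047, 0.999, -0.0], [-0.0, -0.0, -1.0]]
force: [0.2, -0.5, -0.8]
opening: 0.0171
finger_force: 60.0
```

{"api": "carry_out", "payload": {"motion": [0, 0, 0.0005, 0, -1, 0, 0, 0, 0, -1]}}

```text
time_s: 17.05
tcp_pos: [0.3983, -0.2162, 0.0574]
orientation: [[-0.999, 0.047, -0.0], [0.047, 0.999, -0.0], [0.0, -0.0, -1.0]]
force: [-0.8, 0.2, -0.1]
opening: 0.0168
finger_force: 60.0
```

{"api": "carry_out", "payload": {"motion": [0, 0, 0.0005, 0, -1, 0, 0, 0, 0, -1]}}

```text
time_s: 17.25
tcp_pos: [0.3983, -0.2162, 0.0569]
orientation: [[-0.999, 0.047, -0.0], [0.047, 0.999, -0.0], [0.0, -0.0, -1.0]]
force: [-1.3, 0.1, 0.4]
opening: 0.0173
finger_force: 60.0
```

{"api": "carry_out", "payload": {"motion": [0, 0, 0.0005, 0, -1, 0, 0, 0, 0, -1]}}

```text
time_s: 17.45
tcp_pos: [0.3982, -0.2162, 0.0565]
orientation: [[-0.999, 0.047, -0.0], [0.047, 0.999, -0.0], [0.0, -0.0, -1.0]]
force: [-1.5, 0.6, 2.8]
opening: 0.0171
finger_force: 60.0
```

The blade is on the deck with light contact. I'll slide it forward under the sign.

{"api": "carry_out", "payload": {"motion": [-0.003, 0, 0, 0, -1, -0.005, 0, 0, 0, -1, -0.005, 0, 0, 0, -1, -0.005, 0, 0, 0, -1, -0.005, 0, 0, 0, -1, -0.005, 0, 0, 0, -1, -0.005, 0, 0, 0, -1, -0.005, 0, 0, 0, -1, -0.004, 0, 0, 0, -1, -0.004, 0, 0, 0, -1, -0.004, 0, 0, 0, -1]}}

```text
time_s: 18.55
tcp_pos: [0.4441, -0.2185, 0.0565]
orientation: [[-0.999, 0.045, -0.011], [0.045, 0.999, 0.001], [0.011, 0.0, -1.0]]
force: [-29.6, 0.4, 24.0]
opening: 0.0172
finger_force: 60.0
```

{"api": "carry_out", "payload": {"motion": [-0.003, 0, 0, 0, -1, -0.003, 0, 0, 0, -1, -0.003, 0, 0, 0, -1, -0.003, 0, 0, 0, -1, -0.003, 0, 0, 0, -1]}}

```text
time_s: 19.05
tcp_pos: [0.4625, -0.2195, 0.057]
orientation: [[-0.999, 0.047, -0.003], [0.047, 0.999, -0.0], [0.003, -0.0, -1.0]]
force: [-9.0, 0.6, 9.9]
opening: 0.0169
finger_force: 60.0
```

```bash
cat >> h.py <<'E'
def sign_scene(roi=(195,225,275,290),z=.018,save=None):
    s=camera("scene"); hs=cv2.cvtColor(s,cv2.COLOR_BGR2HSV); Cs=cam("scene")
    if save: cv2.imwrite(save,s)
    gm=((hs[...,1]<45)&(hs[...,2]>80)&(hs[...,2]<170)).astype(np.uint8)*255
    c=biggest(gm,roi); P=onplane(Cs,c.reshape(-1,2),z)[:,:2]*1000
    return cv2.fitEllipse(P.astype(np.float32)),cv2.boundingRect(c)
E
python3 - <<'E'
from h import *
o=status.get_obs(); print(o["tcp_pos"],o["force"],o["ft_torque"],o["opening"]); print(sign_scene())
E
```

```text
[ 0.4625 -0.2195  0.057 ] [-9.0499  0.6008  9.9036] [ 0.0198  1.8304 -0.0501] 0.01693533030207939
(((633.4187622070312, -227.52224731445312), (103.86040496826172, 105.52354431152344), 154.10556030273438), (204, 240, 55, 38))
```

{"api": "carry_out", "payload": {"motion": [-0.003, 0, 0, 0, -1, -0.003, 0, 0, 0, -1, -0.003, 0, 0, 0, -1, -0.003, 0, 0, 0, -1, -0.003, 0, 0, 0, -1, -0.003, 0, 0, 0, -1, -0.003, 0, 0, 0, -1, -0.003, 0, 0, 0, -1, -0.003, 0, 0, 0, -1, -0.003, 0, 0, 0, -1]}}

```text
time_s: 20.1
tcp_pos: [0.4921, -0.2207, 0.057]
orientation: [[-0.999, 0.047, -0.004], [0.047, 0.999, 0.0], [0.004, 0.0, -1.0]]
force: [-11.5, 2.2, 12.2]
opening: 0.0166
finger_force: 60.0
```

Run:
```python
from h import *
o=status.get_obs(); print(o["tcp_pos"],o["force"],o["ft_torque"],o["opening"]); print(sign_scene(z=.019,save="pics/s6.png"))
```

```text
[ 0.4921 -0.2207  0.057 ] [-11.5296   2.2267  12.2478] [ 0.0237  2.014  -0.0351] 0.016633982542182346
(((634.0391235351562, -225.05783081054688), (103.7795639038086, 106.31410217285156), 137.72314453125), (205, 240, 55, 38))
```

{"api": "carry_out", "payload": {"motion": [-0.003, 0, 0, 0, -1, -0.003, 0, 0, 0, -1, -0.003, 0, 0, 0, -1, -0.003, 0, 0, 0, -1, -0.003, 0, 0, 0, -1, -0.003, 0, 0, 0, -1, -0.003, 0, 0, 0, -1, -0.003, 0, 0, 0, -1, -0.002, 0, 0, 0, -1, 0, 0, 0, 0, -1]}}

```text
time_s: 21.15
tcp_pos: [0.518, -0.2219, 0.057]
orientation: [[-0.999, 0.047, -0.004], [0.047, 0.999, 0.0], [0.004, 0.0, -1.0]]
force: [-9.9, 1.4, 11.7]
opening: 0.0172
finger_force: 60.0
```

Run:
```python
from h import *
o=status.get_obs(); print(o["tcp_pos"],o["force"],o["ft_torque"],o["opening"]); print(sign_scene(z=.02,save="pics/s7.png"))
im=camera("wrist"); cv2.imwrite("pics/w7.png",im)
H,S,V=cv2.split(cv2.cvtColor(im,cv2.COLOR_BGR2HSV)); h=((H<15)&(S>80)&(V<150))
for r in range(225,320,8):
    x=np.where(h[r,250:400])[0]+250; print(r,(x.min(),x.max()) if len(x) else 0)
```

```text
[ 0.518  -0.2219  0.057 ] [-9.896   1.4492 11.6867] [ 0.0343  2.0196 -0.0669] 0.017235596406057496
(((633.6159057617188, -225.30638122558594), (103.90314483642578, 108.8307113647461), 124.14261627197266), (205, 239, 55, 39))
225 0
233 0
241 (np.int64(300), np.int64(334))
249 (np.int64(300), np.int64(334))
257 (np.int64(299), np.int64(334))
265 (np.int64(298), np.int64(336))
273 (np.int64(299), np.int64(335))
281 (np.int64(300), np.int64(334))
289 (np.int64(301), np.int64(333))
297 (np.int64(303), np.int64(330))
305 0
313 0
```

Inserted, with the sign against the lip and the handle still symmetric in the fingers. I'll relieve the push slightly and lift slowly.

{"api": "carry_out", "payload": {"motion": [0.001, 0, -0.0005, 0, -1, 0, 0, -0.001, 0, -1, 0, 0, -0.001, 0, -1, 0, 0, -0.001, 0, -1, 0, 0, -0.002, 0, -1, 0, 0, -0.002, 0, -1, 0, 0, -0.002, 0, -1, 0, 0, -0.002, 0, -1, 0, 0, 0, 0, -1]}}

```text
time_s: 22.15
tcp_pos: [0.5184, -0.222, 0.0682]
orientation: [[-0.999, 0.047, 0.0], [0.047, 0.999, -0.0], [-0.0, -0.0, -1.0]]
force: [0.3, 0.3, -3.9]
opening: 0.0171
finger_force: 60.0
```

Run:
```python
from h import *
o=status.get_obs(); print(o["tcp_pos"],o["force"],o["ft_torque"],o["opening"]); print(sign_scene(z=.028,save="pics/s8.png"))
s=cv2.imread("pics/s8.png"); t=camera("top"); cv2.imwrite("pics/t8.png",t)
```

```text
[ 0.5184 -0.222   0.0682] [ 0.3458  0.2819 -3.8881] [-0.0336  0.2596 -0.0131] 0.01713046542614279
(((634.6949462890625, -223.57249450683594), (103.35913848876953, 108.51671600341797), 93.29502868652344), (205, 237, 55, 38))
```

{"api": "carry_out", "payload": {"motion": [0, 0, -0.002, 0, -1, 0, 0, -0.004, 0, -1, 0, 0, -0.004, 0, -1, 0, 0, -0.003, 0, -1, 0.003, 0, 0, 0, -1, 0.006, 0, 0, 0, -1, 0.009, 0, 0, 0, -1, 0.012, 0, 0, 0, -1, 0.015, 0, 0, 0, -1, 0.015, 0, 0, 0, -1, 0.015, 0, 0, 0, -1, 0.015, 0, 0, 0, -1, 0.015, 0, 0, 0, -1, 0.015, 0, 0, 0, -1, 0.012, 0, 0, 0, -1, 0.009, 0, 0, 0, -1, 0.006, 0, 0, 0, -1, 0.003, 0, 0, 0, -1, 0, 0, 0, 0, -1]}}

```text
time_s: 24.15
tcp_pos: [0.3682, -0.2148, 0.0809]
orientation: [[-0.999, 0.048, 0.0], [0.048, 0.999, -0.0], [-0.0, -0.0, -1.0]]
force: [0.1, 0.1, -4.0]
opening: 0.0171
finger_force: 60.0
```

Run:
```python
from h import *
o=status.get_obs(); print(o["time_s"],o["tcp_pos"],o["force"],o["ft_torque"],o["opening"])
t=camera("top"); cv2.imwrite("pics/t9.png",t); s=camera("scene"); cv2.imwrite("pics/s9.png",s)
a=cv2.resize(t[215:335,325:455],(400,369),interpolation=cv2.INTER_CUBIC); b=cv2.resize(s[150:280,230:371],(400,369),interpolation=cv2.INTER_CUBIC)
cv2.imwrite("pics/c6.png",np.hstack([a,b]))
```

```text
24.15 [ 0.3682 -0.2148  0.0809] [ 0.1209  0.1245 -3.9617] [-0.0004  0.246   0.0181] 0.017054126809878056
```

View pics/c6.png

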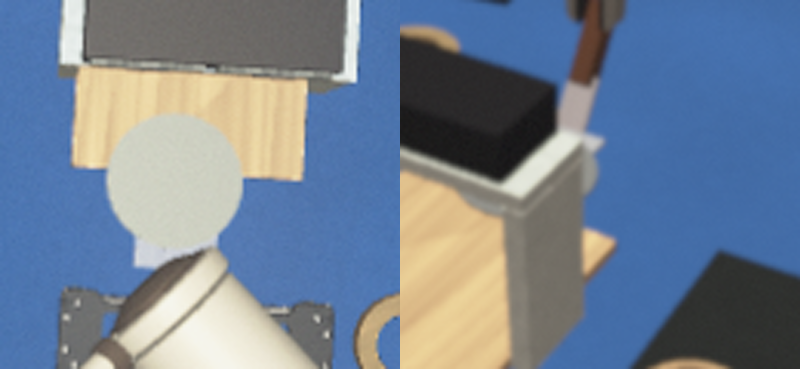

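The view shows the sign resting centred on the blade, at crop (175,180), clear of the bridge. I'll measure the sign relative to the TCP, and the rack rails, in the same top view.

```bash
cat >> h.py <<'E'
def sign_top(t,roi,z):
    g=cv2.cvtColor(t,cv2.COLOR_BGR2HSV); m=((g[...,1]<45)&(g[...,0]<60)&(g[...,2]>150)).astype(np.uint8)*255
    m=cv2.morphologyEx(m,cv2.MORPH_OPEN,np.ones((15,15),np.uint8)); c=biggest(m,roi)
    P=onplane(cam("top"),c.reshape(-1,2),z)[:,:2]*1000
    e=cv2.fitEllipse(P.astype(np.float32)); return e
E
python3 - <<'E'
from h import *
t=cv2.imread("pics/t9.png"); print("sign",sign_top(t,(340,240,420,310),.043))
t0=cv2.imread("pics/top0.png"); C=cam("top"); V=cv2.cvtColor(t0,cv2.COLOR_BGR2HSV); S=V[...,1].astype(float); V=V[...,2].astype(float)
def cross(a,lv):  # first subpixel crossing
    for i in range(len(a)-1):
        if (a[i]-lv)*(a[i+1]-lv)<=0 and a[i]!=a[i+1]: return i+(lv-a[i])/(a[i+1]-a[i])
L=[];R=[]
for r in range(211,242,3):
    L.append([174+cross(S[r,174:190],80),r]); 
    k=V[r,215:232]; R.append([215+cross(k,175),r])
a=onplane(C,L,.042)[:,:2]*1000; b=onplane(C,R,.042)[:,:2]*1000
for q in(a,b): p=np.polyfit(q[:,0],q[:,1],1); print(np.degrees(np.arctan(p[0])),np.polyval(p,599.5),q[0],q[-1])
Q=[]
for c in range(195,217,3): # base ends, z=6
    col=S[:,c]; Q.append([[c,198+cross(col[198:215],80)],[c,256-cross(col[256:236:-1],80)]])
Q=np.array(Q); f=onplane(C,Q[:,0],.006)[:,:2]*1000; n=onplane(C,Q[:,1],.006)[:,:2]*1000
print("ends",f.mean(0),n.mean(0),[np.degrees(np.arctan(np.polyfit(q[:,1],q[:,0],1)[0])) for q in (f,n)])
E
```

```text
sign ((480.29229736328125, -214.3884735107422), (102.8162612915039, 105.4322280883789), 104.83915710449219)
2.4812634608885737 290.45294982722675 [629.926  291.8647] [554.4416 288.8281]
2.540930618082202 177.23902506711622 [631.3068 178.7158] [555.8395 175.7773]
ends [653.8888 235.9602] [542.4084 232.8708] [np.float64(-1.6437986613899092), np.float64(-3.0492042665811985)]
```

{"api": "carry_out", "payload": {"motion": [0, 0, -0.004, -1.3, -1, 0, 0, -0.01, -1.3, -1, 0, 0, -0.014, -1.3, -1, 0, 0, -0.012, -1.3, -1, 0, 0, -0.008, 0, -1, 0, 0, -0.002, 0, -1, 0, 0.004, 0, 0, -1, 0, 0.008, 0, 0, -1, 0, 0.012, 0, 0, -1, -0.001, 0.016, 0, 0, -1, -0.002, 0.02, 0, 0, -1, -0.003, 0.024, 0, 0, -1, -0.003, 0.028, 0, 0, -1, -0.003, 0.03, 0, 0, -1, -0.003, 0.03, 0, 0, -1, -0.003, 0.03, 0, 0, -1, -0.003, 0.03, 0, 0, -1, -0.003, 0.03, 0, 0, -1, -0.003, 0.03, 0, 0, -1, -0.003, 0.03, 0, 0, -1]}}

```text
time_s: 26.25
tcp_pos: [0.3831, 0.1103, 0.1304]
orientation: [[-0.999, -0.044, -0.001], [-0.044, 0.999, 0.0], [0.001, 0.001, -1.0]]
force: [-0.3, 0.6, -3.0]
opening: 0.0169
finger_force: 60.0
```

{"api": "carry_out", "payload": {"motion": [-0.003, 0.028, 0, 0, -1, -0.002, 0.024, 0, 0, -1, -0.002, 0.02, 0, 0, -1, -0.001, 0.016, 0, 0, -1, 0, 0.012, 0, 0, -1, 0, 0.009, 0, 0, -1, 0, 0.006, 0, 0, -1, 0, 0, 0, 0, -1, 0, 0, 0, 0, -1]}}

```text
time_s: 27.15
tcp_pos: [0.3873, 0.2231, 0.1308]
orientation: [[-0.999, -0.043, -0.0], [-0.043, 0.999, -0.0], [0.0, -0.0, -1.0]]
force: [-0.0, -0.2, -2.8]
opening: 0.017
finger_force: 60.0
```

Run:
```python
from h import *
o=status.get_obs(); print(o["time_s"],o["tcp_pos"],o["orientation"][:,0],o["force"],o["ft_torque"],o["opening"])
t=camera("top"); cv2.imwrite("pics/t10.png",t)
g=cv2.cvtColor(t,cv2.COLOR_BGR2HSV); m=((g[...,1]<45)&(g[...,0]<60)&(g[...,2]>150)); ys,xs=np.where(m[190:330,150:280]); print(xs.min()+150,xs.max()+150,ys.min()+190,ys.max()+190)
print("sign",sign_top(t,(150,190,270,320),.093))
```

```text
27.15 [0.3873 0.2231 0.1308] [-0.9991 -0.043   0.0002] [-0.0359 -0.1927 -2.8491] [-0.004   0.2617 -0.0073] 0.017037905727426823
150 225 212 329
sign ((498.8585205078125, 232.47506713867188), (100.70655059814453, 105.4128189086914), 86.6883316040039)
```

{"api": "carry_out", "payload": {"motion": [-0.003, -0.001, 0, 0, -1, -0.006, -0.001, 0, 0, -1, -0.009, -0.001, 0, 0, -1, -0.012, 0, 0, 0, -1, -0.013, 0, 0, 0, -1, -0.013, 0, 0, 0, -1, -0.013, 0, 0, 0, -1, -0.012, 0, 0, 0, -1, -0.009, 0, 0, 0, -1, -0.006, 0, 0, 0, -1, -0.003, 0, 0, 0, -1, 0, 0, 0.004, 0, -1, 0, 0, 0.008, 0, -1, 0, 0, 0.01, 0, -1, 0, 0, 0.009, 0, -1, 0, 0, 0.004, 0, -1, 0, 0, 0.002, 0, -1, 0, 0, 0, 0, -1]}}

```text
time_s: 29.0
tcp_pos: [0.4863, 0.2247, 0.0936]
orientation: [[-0.999, -0.043, -0.0], [-0.043, 0.999, -0.0], [0.0, -0.0, -1.0]]
force: [0.1, 0.5, -3.0]
opening: 0.0172
finger_force: 60.0
```

Run:
```python
from h import *
o=status.get_obs(); print(o["time_s"],o["tcp_pos"],o["orientation"][:,0],o["force"],o["ft_torque"],o["opening"])
t=camera("top"); cv2.imwrite("pics/t11.png",t); g=cv2.cvtColor(t,cv2.COLOR_BGR2HSV); C=cam("top")
print(g[224,203],g[205,203],g[215,184])
for r in range(200,252,4): print(r," ".join(f"{int(v)}/{int(s)}/{int(h)}" for v,s,h in zip(g[r,178:230:3,2],g[r,178:230:3,1],g[r,178:230:3,0])))
```

```text
29.0 [0.4863 0.2247 0.0936] [-0.9991 -0.0434  0.0004] [ 0.1477  0.5195 -3.0441] [-0.0476  0.3385 -0.0214] 0.017248598385535108
[ 40  16 196] [ 39  17 196] [ 38  15 191]
200 182/144/108 178/149/108 181/147/108 180/147/107 176/149/108 177/147/107 181/147/108 180/143/108 175/149/108 176/146/108 176/149/108 176/148/107 173/146/108 173/147/107 172/147/107 176/146/108 175/144/108 175/146/108
204 179/147/107 181/147/108 179/110/109 191/92/108 192/93/109 179/26/100 194/16/43 196/17/42 193/15/41 191/16/43 196/16/38 180/31/104 210/34/108 214/37/108 211/34/109 215/30/109 224/31/106 171/146/108
208 178/145/107 227/20/108 233/13/108 188/14/36 192/15/41 193/16/40 195/14/38 195/17/39 195/16/40 196/16/38 194/16/35 192/13/36 193/16/38 216/6/96 228/10/110 233/12/109 100/5/165 175/147/108
212 177/143/108 229/18/107 195/14/44 192/16/38 195/16/40 189/15/35 195/17/37 193/16/38 194/14/33 194/16/38 196/16/40 199/18/39 197/14/38 197/14/38 201/6/96 233/11/108 104/2/150 173/146/108
216 176/141/108 203/13/96 194/20/38 194/16/38 193/16/38 196/16/40 195/16/38 197/16/40 197/16/40 196/17/42 198/15/38 195/17/39 196/
[... 865 characters left out ...]
17/37 196/16/33 200/18/41 197/17/39 197/16/38 198/17/39 199/17/39 200/14/38 198/18/36 218/6/108 236/12/109 106/2/0 171/146/108
240 135/30/24 73/21/5 104/5/135 177/16/35 196/16/40 197/18/36 197/16/38 197/17/39 196/14/33 199/18/36 198/14/35 200/15/38 201/13/39 207/17/109 225/7/110 238/12/106 104/2/30 174/147/108
244 120/36/21 90/37/12 82/31/15 180/14/114 227/11/111 202/5/75 196/16/40 196/16/35 201/16/39 191/15/33 194/7/54 197/17/111 212/18/110 214/15/111 233/12/109 232/12/112 232/12/109 171/142/107
248 136/39/21 101/40/15 87/32/8 77/26/15 168/44/108 215/13/115 215/13/106 211/17/107 215/17/111 212/19/109 215/15/106 210/17/109 209/16/111 177/52/112 171/145/107 169/145/108 171/140/108 169/145/108
```

```bash
cat >> h.py <<'E'
def sign_circle(t,z,roi=(165,195,240,260)):
    from scipy.optimize import least_squares
    g=cv2.cvtColor(t,cv2.COLOR_BGR2HSV); x0,y0,x1,y1=roi
    m=((g[...,0]<75)&(g[...,1]<24)&(g[...,2]>165)&(g[...,2]<208)).astype(np.uint8)*255
    m=cv2.morphologyEx(cv2.morphologyEx(m,cv2.MORPH_CLOSE,np.ones((3,3),np.uint8)),cv2.MORPH_OPEN,np.ones((7,7),np.uint8)); c=biggest(m,roi).reshape(-1,2)
    P=onplane(cam("top"),c,z)[:,:2]*1000
    f=least_squares(lambda q:np.hypot(P[:,0]-q[0],P[:,1]-q[1])-q[2],[*P.mean(0),54],loss="soft_l1",f_scale=1.)
    return f.x,np.abs(f.fun).mean(),c.min(0),c.max(0)
E
python3 - <<'E'
from h import *
print(sign_circle(cv2.imread("pics/t11.png"),.0555)); print(sign_circle(cv2.imread("pics/t9.png"),.043,(340,240,420,310)),sign_circle(cv2.imread("pics/t10.png"),.093,(150,190,270,320)))
E
```

```text
(array([596.9019, 233.5939,  52.4458]), np.float64(0.7714066002647073), array([181, 203], dtype=int32), array([222, 245], dtype=int32))
(array([ 482.0074, -240.0165,   26.801 ]), np.float64(10.114809032883851), array([382, 255], dtype=int32), array([402, 290], dtype=int32)) (array([498.8939, 232.2769,  52.4648]), np.float64(0.8114984802785984), array([176, 241], dtype=int32), array([218, 285], dtype=int32))
```

The sign is at (596.9, 233.6) and the rack centre at about (598, 233.8), so it is centred. I'll lower it gently onto the rails.

{"api": "carry_out", "payload": {"motion": [-0.001, 0, 0.001, 0, -1, 0, 0, 0.002, 0, -1, 0, 0, 0.001, 0, -1, 0, 0, 0.001, 0, -1, 0, 0, 0.001, 0, -1, 0, 0, 0.001, 0, -1, 0, 0, 0.0007, 0, -1, 0, 0, 0.0007, 0, -1, 0, 0, 0.0007, 0, -1, 0, 0, 0.0007, 0, -1, 0, 0, 0.0007, 0, -1, 0, 0, 0.001, 0, -1, 0, 0, 0.001, 0, -1, 0, 0, 0.0015, 0, -1, 0, 0, 0, 0, -1]}}

```text
time_s: 30.55
tcp_pos: [0.4872, 0.2248, 0.0796]
orientation: [[-0.999, -0.043, -0.001], [-0.043, 0.999, -0.0], [0.001, -0.0, -1.0]]
force: [0.1, -1.4, -1.6]
opening: 0.0167
finger_force: 60.0
```

Run:
```python
from h import *
o=status.get_obs(); print(o["time_s"],o["tcp_pos"],o["force"],o["ft_torque"],o["opening"])
t=camera("top"); cv2.imwrite("pics/t12.png",t); print(sign_circle(t,.048))
```

```text
30.55 [0.4872 0.2248 0.0796] [ 0.1239 -1.3532 -1.5927] [0.0415 0.1572 0.003 ] 0.016704647483869007
(array([598.8663, 234.4759,  52.8129]), np.float64(0.7958141949668839), array([181, 203], dtype=int32), array([223, 244], dtype=int32))
```

{"api": "carry_out", "payload": {"motion": [0, 0, 0.002, 0, -1, 0, 0, 0.002, 0, -1, 0, 0, 0.002, 0, -1, 0, 0, 0, 0, -1, 0.004, 0, 0, 0, -1, 0.008, 0, 0, 0, -1, 0.012, 0, 0, 0, -1, 0.016, 0, 0, 0, -1, 0.02, 0, 0, 0, -1, 0.02, 0, 0, 0, -1, 0.02, 0, 0, 0, -1, 0.016, 0, 0, 0, -1, 0.012, 0, 0, 0, -1, 0.008, 0, 0, 0, -1, 0.004, 0, 0, 0, -1, 0, 0, 0, 0, -1]}}

```text
time_s: 32.2
tcp_pos: [0.3473, 0.2188, 0.074]
orientation: [[-0.999, -0.044, 0.0], [-0.044, 0.999, 0.0], [-0.0, 0.0, -1.0]]
force: [-0.3, -0.7, -1.7]
opening: 0.0168
finger_force: 60.0
```

Run:
```python
from h import *
o=status.get_obs(); print(o["time_s"],o["tcp_pos"],o["force"],o["ft_torque"],o["opening"])
t=camera("top"); cv2.imwrite("pics/t13.png",t); print(sign_circle(t,.048))
g=cv2.cvtColor(t,cv2.COLOR_BGR2HSV); L=(g[...,1]<60)&(g[...,2]>120)
for r in range(250,300,5):
    x=np.where(L[r,170:240])[0]+170; print(r,(x.min(),x.max(),len(x)) if len(x) else 0)
```

```text
32.2 [0.3473 0.2188 0.074 ] [-0.265  -0.7442 -1.7236] [0.0256 0.093  0.0127] 0.016822871090424886
(array([599.1563, 234.5618,  52.5063]), np.float64(0.8246100318072784), array([181, 203], dtype=int32), array([223, 244], dtype=int32))
250 0
255 0
260 0
265 0
270 0
275 (np.int64(193), np.int64(219), 27)
280 (np.int64(193), np.int64(219), 27)
285 (np.int64(193), np.int64(219), 27)
290 (np.int64(193), np.int64(219), 27)
295 (np.int64(193), np.int64(219), 27)
```

The sign stayed put at (599, 234.5). Now I'll return the spatula to the mat.

{"api": "carry_out", "payload": {"motion": [0, 0, -0.01, 0, -1, 0, 0, -0.01, 0, -1, 0, -0.006, 0, 0, -1, 0, -0.012, 0, 0, -1, 0, -0.018, 0, 0, -1, 0, -0.024, 0, 0, -1, 0, -0.03, 0, 0, -1, 0, -0.03, 0, 0, -1, 0, -0.03, 0, 0, -1, 0, -0.0283, 0, 0, -1, -0.008, -0.024, 0, 0, -1, -0.014, -0.016, 0, 0, -1, -0.018, -0.01, 0, 0, -1, -0.02, -0.006, 0, 0, -1, -0.02, 0, 0, 0, -1, -0.018, 0, 0, 0, -1, -0.014, 0, 0, 0, -1, -0.012, 0, 0, 0, -1, -0.008, 0, 0, 0, -1, -0.003, 0, 0, 0, -1]}}

```text
time_s: 34.25
tcp_pos: [0.4931, -0.0099, 0.094]
orientation: [[-0.999, -0.043, 0.0], [-0.043, 0.999, -0.0], [-0.0, -0.0, -1.0]]
force: [-0.0, 0.1, -2.5]
opening: 0.017
finger_force: 60.0
```

{"api": "carry_out", "payload": {"motion": [0, 0, 0.01, 0, -1, 0, 0, 0.014, 0, -1, 0, 0, 0.01, 0, -1, 0, 0, 0.004, 0, -1, 0, 0, 0, 0, -1]}}

```text
time_s: 34.75
tcp_pos: [0.4914, -0.0092, 0.0546]
orientation: [[-0.999, -0.043, -0.002], [-0.043, 0.999, 0.001], [0.002, 0.001, -1.0]]
force: [-0.2, -0.9, -2.6]
opening: 0.0166
finger_force: 60.0
```

Run:
```python
from h import *
o=status.get_obs(); print(o["time_s"],o["tcp_pos"],o["force"],o["ft_torque"])
C=cam("top"); t=camera("top"); cv2.imwrite("pics/t14.png",t); g=cv2.cvtColor(t,cv2.COLOR_BGR2HSV); L=((g[...,1]<60)&(g[...,2]>120))
A=[];B=[]
for r in range(222,240):
    a=b=299
    while L[r,a] and a>270: a-=1
    while L[r,b] and b<330: b+=1
    A.append([a+.5,r]);B.append([b-.5,r])
z=.012; a=onplane(C,A,z)[:,:2]*1000; b=onplane(C,B,z)[:,:2]*1000
print([np.degrees(np.arctan(np.polyfit(q[:,0],q[:,1],1)[0])) for q in(a,b)],((a+b)/2).mean(0))
fr=[]
for c in range(292,306):
    r=228
    while L[r,c] and r>190: r-=1
    fr.append([c,r+.5])
print("front",(onplane(C,fr,z)[:,:2]*1000).mean(0))
```

```text
34.75 [ 0.4914 -0.0092  0.0546] [-0.2249 -0.8597 -2.5799] [-0.0292  0.1469 -0.0196]
[np.float64(1.0610283268551783), np.float64(1.881567659589533)] [586.9393  -3.9258]
front [624.163   -4.6583]
```

{"api": "carry_out", "payload": {"motion": [0, 0, 0.002, 0, -1, 0, 0, 0.001, 0, -1, 0, 0, 0.0005, 0, -1, 0, 0, 0.0005, 0, -1, 0, 0, 0.0005, 0, -1, 0, 0, 0, 0, -1]}}

```text
time_s: 35.4
tcp_pos: [0.4926, -0.0095, 0.0514]
orientation: [[-0.999, -0.043, 0.0], [-0.043, 0.999, 0.0], [-0.0, 0.0, -1.0]]
force: [0.1, -0.6, -1.8]
opening: 0.0171
finger_force: 60.0
```

{"api": "carry_out", "payload": {"motion": [0, 0, 0.0005, 0, -1, 0, 0, 0.0005, 0, -1, 0, 0, 0, 0, -1]}}

```text
time_s: 35.7
tcp_pos: [0.4926, -0.0095, 0.0504]
orientation: [[-0.999, -0.043, 0.0], [-0.043, 0.999, -0.0], [-0.0, -0.0, -1.0]]
force: [-0.6, -0.2, -1.5]
opening: 0.0169
finger_force: 60.0
```

{"api": "carry_out", "payload": {"motion": [0, 0, 0.0005, 0, -1, 0, 0, 0.0005, 0, -1, 0, 0, 0, 0, -1]}}

```text
time_s: 36.0
tcp_pos: [0.4925, -0.0095, 0.0495]
orientation: [[-0.999, -0.043, -0.0], [-0.043, 0.999, -0.0], [0.0, -0.0, -1.0]]
force: [-0.9, 0.3, 0.2]
opening: 0.0168
finger_force: 60.0
```

{"api": "carry_out", "payload": {"motion": [0, 0, 0.0005, 0, -1, 0, 0, 0, 0, -1]}}

```text
time_s: 36.2
tcp_pos: [0.4925, -0.0095, 0.0492]
orientation: [[-0.999, -0.043, -0.0], [-0.043, 0.999, -0.0], [0.0, -0.0, -1.0]]
force: [-2.8, 0.4, 3.3]
opening: 0.0169
finger_force: 60.0
```

Contact at the original height. I'll release and rise.

{"api": "carry_out", "payload": {"motion": [0, 0, 0, 0, 1, 0, 0, 0, 0, 1, 0, 0, 0, 0, 1, 0, 0, 0, 0, 1, 0, 0, 0, 0, 1, 0, 0, 0, 0, 1, 0, 0, -0.02, 0, 1, 0, 0, -0.04, 0, 1, 0, 0, -0.045, 0, 1, 0, 0, -0.045, 0, 1, 0, 0, -0.045, 0, 1, 0, 0, -0.025, 0, 1, 0.012, 0, 0, 0, 1, 0, 0, 0, 0, 1, 0, 0, 0, 0, 1]}}

```text
time_s: 37.7
tcp_pos: [0.4804, -0.0099, 0.2683]
orientation: [[-0.999, -0.043, -0.001], [-0.043, 0.999, 0.0], [0.001, 0.0, -1.0]]
force: [0.1, -1.2, 0.1]
opening: 0.0919
finger_force: 0.0
```

Run:
```python
from h import *
o=status.get_obs(); im=camera("wrist"); cv2.imwrite("pics/w15.png",im); C=cam("wrist",o)
print(o["time_s"],o["tcp_pos"],o["force"]); print(spat(im,C)); print("mat", box(C,biggest(((~((lambda h:(h[...,0]>95)&(h[...,0]<125)&(h[...,1]>120))(cv2.cvtColor(im,cv2.COLOR_BGR2HSV))))*255).astype(np.uint8),(262,170,375,322)),.004))
t=camera("top"); cv2.imwrite("pics/t15.png",t); print("sign",sign_circle(t,.048))
# sign in scene, level check
s=camera("scene"); cv2.imwrite("pics/s15.png",s)
hs=cv2.cvtColor(s,cv2.COLOR_BGR2HSV); m=((hs[...,0]<75)&(hs[...,1]<45)&(hs[...,2]>80)&(hs[...,2]<185)).astype(np.uint8)*255
m=cv2.morphologyEx(m,cv2.MORPH_OPEN,np.ones((7,7),np.uint8)); c=biggest(m,(425,285,520,370)); P=onplane(cam("scene"),c.reshape(-1,2),.048)[:,:2]*1000
print("scene sign",cv2.fitEllipse(P.astype(np.float32)),cv2.boundingRect(c))
# bystanders: change against first top picture
d=cv2.absdiff(t,cv2.imread("pics/top0.png")).max(2)
for n,(x0,y0,x1,y1) in dict(cup=(270,165,306,203),box=(255,120,350,168),tape=(436,306,480,350)).items(): print(n,(d[y0:y1,x0:x1]>40).sum())
```

```text
37.7 [ 0.4804 -0.0099  0.2683] [ 0.1331 -1.1627  0.1448]
{'yaw': np.float64(2.3041887868134894), 'sides': [np.float64(2.4567114606140246), np.float64(2.15130561829662), np.float64(2.304516532288568)], 'width': np.float64(0.06734673644712079), 'org': array([ 0.5824, -0.0046]), 'tip': array([ 0.6274, -0.0028])}
mat ((557.9593505859375, -5.759883880615234), (118.24739074707031, 198.0416717529297), 88.9341812133789)
sign (array([599.117 , 234.7505,  52.4202]), np.float64(0.7265186455798058), array([181, 203], dtype=int32), array([222, 244], dtype=int32))
scene sign ((605.3936157226562, 232.1437530517578), (105.9906234741211, 107.18103790283203), 17.267040252685547) (442, 296, 67, 50)
cup 0
box 0
tape 0
```

```bash
python3 -c "from cell import manip; print(manip.sign_off())"
```

```text
the job is handed in; nothing more can be done
None
```

The sign is face up on the rack, within about 1 mm of centre across the rails by the top camera, and the spatula is flat on its mat at its original angle and within about 2 mm of its original spot. The pen cup, tape roll and tissue box have not moved; I handed the job in after about 38 s. The first grip twisted in the fingers, so I set the spatula back on the mat and regripped before going under the sign.

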